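Put the light-sensitive reagent away under the sprung amber hood

TASK

Put the brown reagent bottle away, base first and cap outwards, in its light-safe dock: swing the sprung amber hood back, keep it open while you lower the bottle along the sloping cradle, and set it down gently on the rest inside before you let go. (With one hand, hold the bottle by its black cap, leaning like the cradle, and push the hood's front lip back with the bottle's side.) Then draw back so that the hood springs fully shut over the bottle, and leave the white bottle and the dropper bottle standing where they are.

Things in the scene. Friction and masses are not known exactly. Their poses are not given: they have to be found in the camera images.
- amber_bottle: Loose brown glass reagent bottle, black screw cap, about 0.26 kg, standing upright. Origin: centre of its underside; z: its axis, towards the cap. 151 mm high: body 49 mm in diameter up to 96 mm, shoulder narrowing to the neck at 130 mm, cap 27 mm in diameter from 133 to 151 mm.
- dock: Fixed dark grey light-safe dock with a sloped top, 160 mm wide (175 over the pivot screws), 160 mm deep, 210 mm high, roughly facing the robot. Origin: on the bench, mid-width, 92 mm behind its upright front wall; x points to its back, z up. A leaning bottle goes in through the sloped mouth, which an amber see-through hood covers.
- cradle: Rest inside the dock. Origin: centre of the soft rubber pad for the bottle's underside. z: axis of the seated bottle, out of the mouth, up and towards the robot, 35 degrees from vertical; y level, across the dock; x up the slope, away from the robot. A white V cradle on the -x side guides the bottle, with 1.5 mm to spare, from z = 0 to 88 mm (flared entrance to 112 mm).
- mouth (a point): Centre of the dock's open mouth, 150 mm from the pad along the cradle's z, level with the cap top of a seated bottle. In the cradle's frame the mouth's rim lies at z = 150 mm and the opening runs from x = -41 to +41 mm and y = -70 to +70 mm: room for fingers on either side of the cap, but not for a gripper's body.
- hood (a joint): Hood angle in rad: 0 shut, 0.75 the limit; about 0.47 lets the bottle pass. Its hinge line is parallel to the cradle's y through x = 0, z = -10 mm of the cradle's frame (pivot screws on the sides), so it swings up the slope and back, away from the robot; it cannot go inwards. Springs and weight pull it shut from any angle: about 2 N at the lip. Shut, it clears a seated bottle.
- hood_lip (a point): Middle of the hood's front lip, a plate 3 mm thick with a black rolled edge, 120 mm wide. Hood shut: at x = -56, z = 168 mm in the cradle's frame. The plate runs from 18 mm below to 12 mm above this point, top leaning 17 degrees to the robot from the cradle's z; the visor starts behind it 13 mm below. A bottle's side pushes it back if its underside is between the rim and the lip's top.
- white_bottle: Loose white plastic bottle, 58 mm in diameter, 150 mm high, upright. Bystander. Origin: centre of its underside.
- dropper_bottle: Loose small brown dropper bottle with a black bulb, 35 mm in diameter, 98 mm high, upright. Bystander. Origin: centre of its underside.
There are look-alikes about, which are no part of the job. Several things look just like the amber_bottle: the one meant starts farthest to the robot's left.

How it is judged:
By the outcome, as a careful person would: the job done as asked, in the order asked, and still so for the second after the job is handed in, with the robot touching nothing.
It also fails if it takes over 42 s, if anything falls off the work surface, if the arm or the gripper's body presses on something with over 40 N, if the wrist force passes 120 N, or if a joint passes its speed limit or range.

ROBOT

A 6-joint arm with a two-finger parallel gripper is mounted at the origin on a cart in front of the work surface, level with it; the furniture and walls round the work are solid. World frame = base frame: x ahead of the robot, y to its left, z up, the work surface at z = 0. Lengths are in m, angles in rad, forces in N, time in s.
With the tool pointing down it reaches from about 0.3 to 0.775 m from the base axis. Payload 14.6 kg.
Tool frame: the origin (TCP) lies on the centre line of the jaws, within the pads' length; the fingertips stand 11 mm ahead of it and the grasp point (between the pads) lies 8 mm behind it (finger_overhang is the distance from the TCP to the fingertips, in m); z points along the fingers, y is the direction in which the jaws open and shut (so a half turn about z gives the same grasp; the last joint's range is limited). The gripper opens to 94 mm and grips with 3 to 60 N. Pads are 16 mm wide; open, the fingers measure 119 mm over their backs; the gripper's body (75 mm by 177 mm) begins 78 mm behind the grasp point.
Start: joints at [1.097, 0.3, 1.521, -0, 1.321, -0.067], TCP at [0.218, 0.505, 0.216] pointing down, gripper open.
Joint ranges: [-3.03, 3.03], [-0.79, 2.21], [0.23, 2.52], [-1.04, 4.18], [0, 3.07], [-2.55, 2.55]. Speed limits (rad/s): [2.22, 2.22, 2.57, 3.14, 3.14, 3.14].

INTERFACE

Orientations are given as a rotation vector (axis times angle).
In Python, from workcell import get_state, camera, calibration, close_job, finger_overhang gives the robot as it stands.
- The arm moves only by the tool servo_tool, never from a script. Its argument "targets" is a list that holds one entry, the list of rows, each a list of 4 numbers: the shift along the tool's x, y, z in units of 50 mm (1.0 is 50 mm), then the turn about the tool's z in units of 8 degrees (1.0 is 8 degrees). In form: [[[dx, dy, dz, roll], ...]]. A call has 1 to 12 rows; each row shifts and turns the commanded pose from where the row before left it, along the tool's axes as they then stand; what a row does not reach is not made up. A row lasts 1/8 s, in which the tool goes at most 62.5 mm and 10.7 degrees, less where a joint would pass 70% of its speed; a pose out of reach is approached as far as the arm can. A call is refused whole if a number of a shift passes 1 or a number of a turn 1, either way. A call with a gripper value outside its range is refused whole. "hand" is the opening, from -1 (shut) to 1 (fully open), set as the call begins (left out, the last holds). The fingers move at their own pace and stop on an object; "newtons" is the grip in N (left out, the last holds). Time passes only in rows, so rows that do not move let the fingers close. It gives the time, the measured TCP pose, the force and the opening at its end, in the units of the state.
- get_state(): the state, without advancing time (a new reading comes with each control period).
- camera(name): name is "side" or "top"; returns the picture (384x512x3 uint8, blue, green, red); there is no depth.
- calibration(name): a dict with "vertical_fov" (degrees; the focal length in pixels is half the picture's height over the tangent of half this angle, whatever the lens; pixels are square), "cx", "cy" (the principal point, pixels), "extrinsics" (4x4, takes a point from world to camera coordinates). Camera axes: x right, y down, z forward; pixel columns grow to the right and rows downward; lengths in m; the calibration is good to about 2 mm. A picture is of the moment at which its call begins. calibration takes no time and is no camera call.
- close_job(): hands the job in, once; it reports no verdict.
The state is a dict: "time": time; "joint_pos": joint angles; "qd": joint speeds; "tau": joint torques, N m; "tool_pos": TCP position; "tool_rot": TCP orientation; "contact_force": force on the tool from outside, world axes, zero at the start; "torque": the same for the moment, N m; "grip_width": finger opening in m.
Only numpy, scipy, OpenCV 4.12 (cv2) and the standard library are available. Lean on these libraries where they do the work, as an engineer would, in place of code of your own. Each camera call takes 0.05 s, during which the arm holds its last target.

## Working session

There is one attempt and no reset: what is moved stays moved. The work goes in short steps, Python scripts to look and compute and a tool call to move; the robot and the scene stay as the last step left them, time stands still between calls to the robot, and variables do not carry over. Pictures are saved under pics/ and viewed, and the job is handed in when it is done.

Besides the shell and the picture viewer there is one more tool, called after ">>>" in YAML: its name, and indented under it one key for each argument. servo_tool: Moves the arm, as the interface text tells. Its arguments: {"type":"object","properties":{"targets":{"type":"array","items":{"type":"array","items":{"type":"array","items":{"type":"number"}}}},"hand":{"type":"number"},"newtons":{"type":"number"}},"required":["targets"]}

```bash
ls; mkdir -p pics
python3 - <<'E'
from workcell import *
import cv2
print(get_state(), finger_overhang)
for n in("side","top"):
    cv2.imwrite(f"pics/{n}0.png",camera(n)); print(n,calibration(n))
E
```

```text
pics
{'time': 0.0, 'joint_pos': array([ 1.09739130e+00,  3.00449164e-01,  1.52158888e+00, -4.05811572e-05,
        1.32072500e+00, -6.65843974e-02]), 'qd': array([-0.00108902, -0.00092075, -0.00086753, -0.00101225,  0.00027652,
       -0.0004937 ]), 'tau': array([ 1.12009740e-03, -5.31801260e+01, -3.52730262e+01,  7.08900648e-02,
        2.44285783e-02, -1.34037778e-04]), 'tool_pos': array([0.2175154 , 0.50487659, 0.21589507]), 'tool_rot': array([-6.34563727e-01, -3.07655762e+00,  1.78815193e-03]), 'contact_force': array([0.73071182, 0.54673695, 0.30650615]), 'torque': array([0.05746232, 0.01516576, 0.03057008]), 'grip_width': 0.09424595795529384} 0.011
side {'vertical_fov': 56.96968598773263, 'cx': 255.62958956665238, 'cy': 191.90051159141703, 'extrinsics': array([[-0.97436288,  0.22456487,  0.01369661,  0.45290765],
       [ 0.10112424,  0.49152346, -0.86497316, -0.04852964],
       [-0.20097479, -0.84141268, -0.50163117,  1.22230307],
       [ 0.        ,  0.        ,  0.        ,  1.        ]])}
top {'vertical_fov': 57.06237569612439, 'cx': 256.53047203307875, 'cy': 197.08902487130888, 'extrinsics': array([[-0.1974506 , -0.98030438,  0.00407318,  0.33803852],
       [-0.94251195,  0.18869258, -0.27580125,  0.45814779],
       [ 0.26960059, -0.05829615, -0.96120605,  0.82971695],
       [ 0.        ,  0.        ,  0.        ,  1.        ]])}
```

View pics/side0.png

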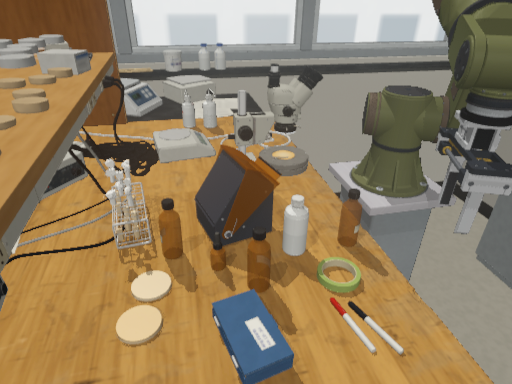

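View pics/top0.png

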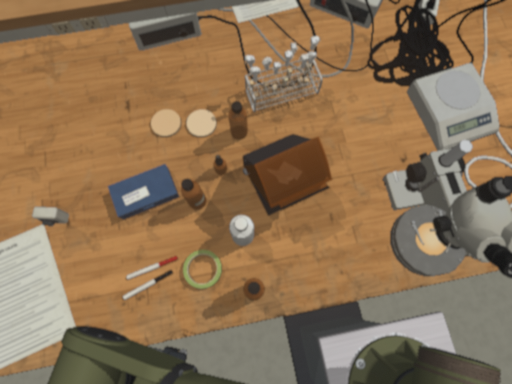

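The side view shows the three amber bottles at about (172,230), (259,262) and (350,218). The dock is at (235,195), the white bottle at (296,225) and the dropper at (218,255). In the top view, image left is +y, so the leftmost bottle at (193,193), side (259,262), is the target. I'll zoom in next.

Run:
```python
import cv2
t=cv2.imread('pics/top0.png');s=cv2.imread('pics/side0.png')
cv2.imwrite('pics/tz.png',cv2.resize(t[120:250,160:340],None,fx=4.4,fy=4.4,interpolation=cv2.INTER_CUBIC))
cv2.imwrite('pics/sz.png',cv2.resize(s[140:300,180:320],None,fx=3.7,fy=3.7,interpolation=cv2.INTER_CUBIC))
```

```text
(no output)
```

View pics/tz.png

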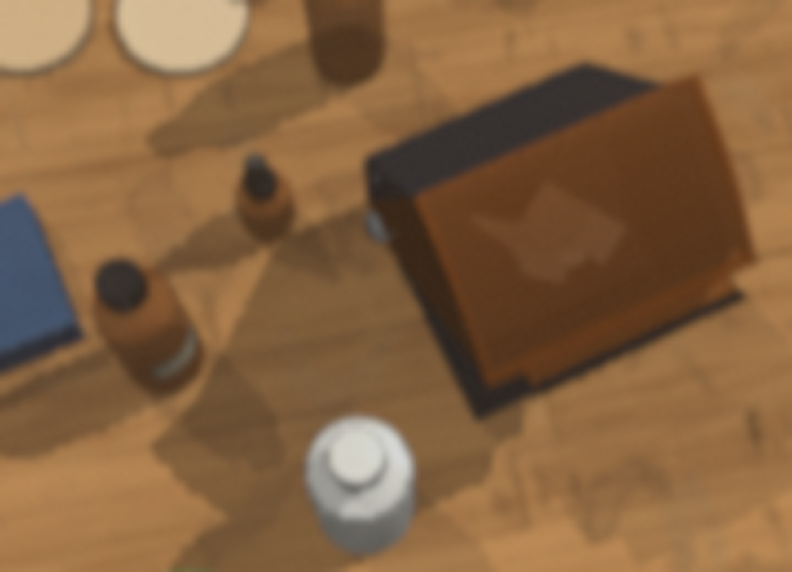

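View pics/sz.png

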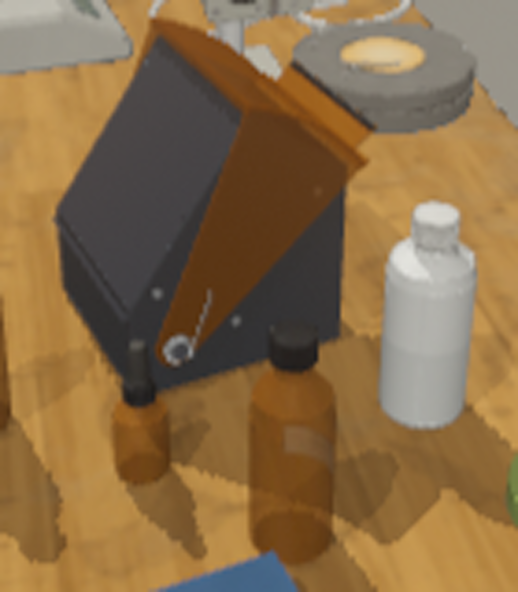

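Zoomed, I can make out the pivot screw at side-zoom (178,350) and top-zoom (375,222), the dock corners, and the bottle caps. I'll triangulate these.

```bash
cat > h.py <<'E'
import numpy as np
from workcell import *
C={n:calibration(n) for n in("side","top")}
def ray(n,u,v):
    c=C[n];f=192/np.tan(np.radians(c['vertical_fov']/2));E=c['extrinsics']
    d=E[:3,:3].T@np.array([(u-c['cx'])/f,(v-c['cy'])/f,1.]);return -E[:3,:3].T@E[:3,3],d/np.linalg.norm(d)
def pl(n,u,v,z):
    o,d=ray(n,u,v);return o+d*(z-o[2])/d[2]
def tri(a,b):
    o1,d1=ray("side",*a);o2,d2=ray("top",*b)
    s=np.linalg.lstsq(np.c_[d1,-d2],o2-o1,rcond=None)[0]
    p,q=o1+s[0]*d1,o2+s[1]*d2;return (p+q)/2,np.linalg.norm(p-q)
def proj(n,P):
    c=C[n];f=192/np.tan(np.radians(c['vertical_fov']/2));E=c['extrinsics']
    q=np.asarray(P)@E[:3,:3].T+E[:3,3];return np.c_[f*q[:,0]/q[:,2]+c['cx'],f*q[:,1]/q[:,2]+c['cy']]
S=lambda x,y:(180+(x+.5)/3.7-.5,140+(y+.5)/3.7-.5)
T=lambda x,y:(160+(x+.5)/4.4-.5,120+(y+.5)/4.4-.5)
E
python3 - <<'E'
from h import *
np.set_printoptions(precision=4,suppress=True)
print('screw',tri(S(178,350),T(375,222)))
print('FLbottom side',pl('side',*S(343,335),0))
print('FLtop',tri(S(343,190),T(480,415)))
print('FRtop z', [pl('top',*T(742,293),z) for z in(.09,.1,.11,.12)])
print('FLtop z', [pl('top',*T(480,415),z) for z in(.09,.1,.11,.12)])
print('backtop L',tri(S(240,110),T(415,192)),tri(S(155,35),T(697,80)))
print('hood lip L',tri(S(365,160),T(528,388)))
print('back',pl('side',*S(130,388),0))
# target bottle
print('cap T z.151',pl('top',*T(123,281),.151),'cap side z.151',pl('side',*S(295,334),.151), tri(S(295,334),T(123,281)))
print('white cap',tri(S(437,213),T(357,456)),'dropper bulb',tri(S(137,345),T(255,160)))
print('base side',pl('side',*S(291,543),0))
print('cams',ray('side',0,0)[0],ray('top',0,0)[0])
E
```

```text
screw (array([0.5978, 0.2569, 0.0416]), np.float64(0.006763456157507356))
FLbottom side [0.4676 0.2117 0.    ]
FLtop (array([0.464 , 0.2205, 0.1222]), np.float64(0.021697638373775526))
FRtop z [array([0.501 , 0.0631, 0.09  ]), array([0.4983, 0.0659, 0.1   ]), array([0.4956, 0.0686, 0.11  ]), array([0.4928, 0.0714, 0.12  ])]
FLtop z [array([0.461 , 0.2223, 0.09  ]), array([0.4588, 0.2232, 0.1   ]), array([0.4565, 0.224 , 0.11  ]), array([0.4543, 0.2249, 0.12  ])]
backtop L (array([0.5507, 0.2408, 0.2052]), np.float64(0.00301922467424557)) (array([0.5839, 0.0875, 0.1947]), np.float64(0.00821546567522645))
hood lip L (array([0.4569, 0.2002, 0.1384]), np.float64(0.005421758250326346))
back [0.6262 0.2403 0.    ]
cap T z.151 [0.5542 0.3954 0.151 ] cap side z.151 [0.5523 0.403  0.151 ] (array([0.5531, 0.3967, 0.1477]), np.float64(0.004885866308909702))
white cap (array([0.4374, 0.2938, 0.1486]), np.float64(0.004122251325303427)) dropper bulb (array([0.6297, 0.3188, 0.0952]), np.float64(0.004136186517038735))
base side [0.552  0.4042 0.    ]
cams [0.6919 0.9506 0.565 ] [0.2749 0.2933 0.9225]
```

Run:
```python
from h import *
import cv2
s=camera('side')
# workbench front edge in side & top: sample strong gradients along edge
g=cv2.cvtColor(cv2.imread('pics/top0.png'),cv2.COLOR_BGR2HSV)
t=g[:,:,1].astype(float)
pts=[]
for u in list(range(70,285,8))+list(range(290,500,8)):
    v0=int(372-(u-0)*107/512*1.0)
    col=cv2.GaussianBlur(t,(1,5),0)[v0-40:v0+40,u]; d=np.diff(col); k=np.argmin(d); pts.append((u,v0-40+k+.5,round(d[k])))
print(pts)
```

```text
[(70, np.float64(349.5), -2), (78, np.float64(326.5), -36), (86, np.float64(326.5), -37), (94, np.float64(327.5), -42), (102, np.float64(329.5), -41), (110, np.float64(331.5), -40), (118, np.float64(334.5), -37), (126, np.float64(338.5), -22), (134, np.float64(342.5), -20), (142, np.float64(344.5), -18), (150, np.float64(344.5), -28), (158, np.float64(342.5), -29), (166, np.float64(340.5), -28), (174, np.float64(339.5), -27), (182, np.float64(337.5), -28), (190, np.float64(335.5), -32), (198, np.float64(333.5), -29), (206, np.float64(331.5), -27), (214, np.float64(330.5), -28), (222, np.float64(328.5), -28), (230, np.float64(326.5), -28), (238, np.float64(325.5), -32), (246, np.float64(323.5), -30), (254, np.float64(282.5), -30), (262, np.float64(320.5), -26), (270, np.float64(318.5), -28), (278, np.float64(316.5), -26), (290, np.float64(315.5), -36), (298, np.float64(313.5), -32), (306, np.float64(312.5), -35), (314, np.float64(310.5), -35), (322, np.float64(308.5), -32), (330, np.float64(306.5), -34), (338, np.float64(305.5), -35), (346, np.float64(303.5), -36), (354, np.float64(301.5), -33), (362, np.float64(298.5), -27), (370, np.float64(296.5), -28), (378, np.float64(295.5), -28), (386, np.float64(293.5), -27), (394, np.float64(292.5), -26), (402, np.float64(290.5), -30), (410, np.float64(288.5), -28), (418, np.float64(286.5), -26), (426, np.float64(253.5), -29), (434, np.float64(255.5), -29), (442, np.float64(281.5), -26), (450, np.float64(280.5), -28), (458, np.float64(278.5), -30), (466, np.float64(277.5), -29), (474, np.float64(275.5), -27), (482, np.float64(273.5), -29), (490, np.float64(271.5), -31), (498, np.float64(269.5), -24)]
```

```bash
cat >> h.py <<'E'
from scipy.spatial.transform import Rotation as Ro
np.set_printoptions(precision=4,suppress=True)
def go(target,yaw=None):
    """total units needed from the measured pose to world TCP target; yaw=angle of tool y axis"""
    s=get_state();R=Ro.from_rotvec(s['tool_rot']).as_matrix()
    print('t',s['time'],'tcp',s['tool_pos'],'F',s['contact_force'],'w',s['grip_width'],'tooly deg',np.degrees(np.arctan2(R[1,1],R[0,1])),'toolz',R[:,2])
    print('shift units (tool axes now):',R.T@(np.array(target)-s['tool_pos'])/.05)
    if yaw is not None:
        d=-(yaw-np.degrees(np.arctan2(R[1,1],R[0,1])));d=(d+90)%180-90
        print('roll units',d/8)
E
python3 - <<'E'
from h import *
go([.553,.399,.22],104)
R=Ro.from_rotvec(get_state()['tool_rot']).as_matrix();print(R)
E
```

```text
t 0.15 tcp [0.2175 0.5049 0.216 ] F [-0.2142 -0.0209 -0.3185] w 0.09395268210463081 tooly deg 66.69501290623666 toolz [-0.0004 -0.0008 -1.    ]
shift units (tool axes now): [-7.0006  0.7084 -0.0808]
roll units -4.663123386720418
[[-0.9184  0.3956 -0.0004]
 [ 0.3956  0.9184 -0.0008]
 [ 0.     -0.0009 -1.    ]]
```

>>> servo_tool:
  targets:
    - [[-1,0.1,0,0],[-1,0.1,0,0],[-1,0.1,0,0],[-1,0.1,0,0],[-1,0.1,0,0],[-1,0.1,0,0],[-1,0.1,0,0],[0,0,0,-0.93],[0,0,0,-0.93],[0,0,0,-0.93],[0,0,0,-0.93],[0,0,0,-0.94]]
  hand: 1

```text
time: 1.65
tool_pos: [0.5528, 0.3987, 0.216]
tool_rot: [0.389, -3.117, 0.001]
contact_force: [-0.1, 0.2, -0.4]
grip_width: 0.0941
```

Run:
```python
from h import *
import cv2
go([.553,.399,.139],104)
s,t=camera('side'),camera('top')
cv2.imwrite('pics/s1.png',s);cv2.imwrite('pics/t1.png',t)
st=get_state();R=Ro.from_rotvec(st['tool_rot']).as_matrix()
P=[st['tool_pos']+R@np.array([0,y,z]) for y in(-.047,.047) for z in(.011,)]
for n in('side','top'): print(n,proj(n,P))
cv2.imwrite('pics/s1z.png',cv2.resize(s[60:300,140:360],None,fx=2.5,fy=2.5,interpolation=cv2.INTER_CUBIC))
cv2.imwrite('pics/t1z.png',cv2.resize(t[100:250,90:290],None,fx=4,fy=4,interpolation=cv2.INTER_CUBIC))
```

```text
t 1.65 tcp [0.5528 0.3987 0.216 ] F [-0.099   0.2312 -0.3934] w 0.09410717836983892 tooly deg 104.2178909407521 toolz [-0.0006 -0.0004 -1.    ]
shift units (tool axes now): [-0.0058  0.0056  1.5397]
roll units 0.02723636759401238
side [[248.2617 194.2466]
 [271.1772 218.1411]]
top [[201.6639 167.6983]
 [161.0046 185.4317]]
```

View pics/s1z.png

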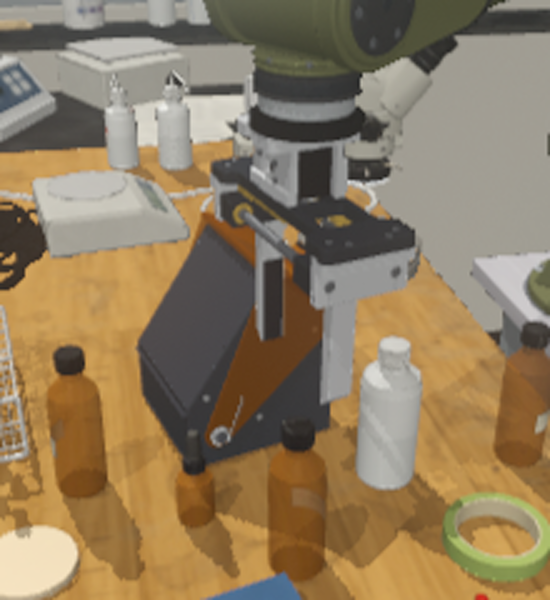

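View pics/t1z.png

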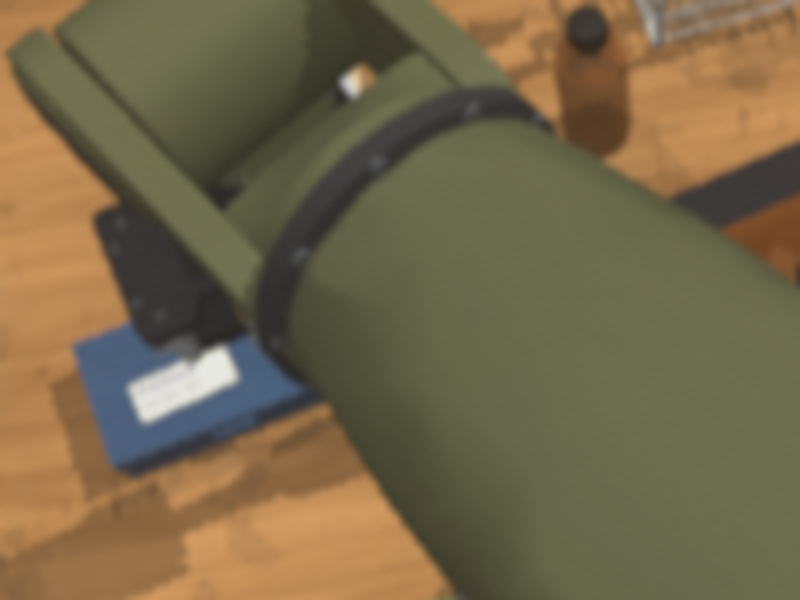

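The side view matches the known fingertip pose within 1 px: predicted (248,194), seen (249,195). The arm blocks the top view of the bottle. The jaws are over the cap, so I'll go down and close lightly.

>>> servo_tool:
  targets:
    - [[0,0,0.5,0],[0,0.04,0.5,0],[0,0,0.4,0],[0,0,0.14,0],[0,0,0,0]]

```text
time: 2.38
tool_pos: [0.5525, 0.4007, 0.1395]
tool_rot: [0.381, -3.118, 0.0]
contact_force: [-0.3, -0.1, 0.9]
grip_width: 0.0941
```

Run:
```python
from h import *
import cv2
go([.553,.400,.139],104)
s=camera('side')
cv2.imwrite('pics/s2z.png',cv2.resize(s[140:300,180:320],None,fx=3.7,fy=3.7,interpolation=cv2.INTER_CUBIC))
```

```text
t 2.375 tcp [0.5525 0.4007 0.1395] F [-0.3126 -0.1376  0.9068] w 0.0940851540904093 tooly deg 103.93023788468201 toolz [-0.     -0.0001 -1.    ]
shift units (tool axes now): [-0.0062 -0.0156  0.0105]
roll units -0.008720264414748158
```

View pics/s2z.png

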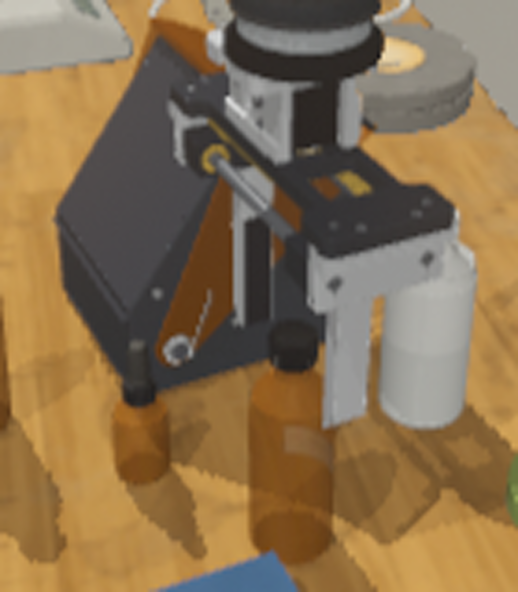

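The cap at zoom (295,345) sits on the midline of the fingertips at about (297,368). Closing lightly.

>>> servo_tool:
  targets:
    - [[0,0,0,0],[0,0,0,0],[0,0,0,0],[0,0,0,0],[0,0,0,0],[0,0,0,0]]
  hand: -1
  newtons: 5

```text
time: 3.18
tool_pos: [0.5524, 0.4007, 0.1394]
tool_rot: [-0.382, 3.118, -0.0]
contact_force: [-0.7, -0.3, -0.1]
grip_width: 0.0373
```

Run:
```python
from h import *
import cv2
go([.553,.400,.139],104)
s=camera('side')
cv2.imwrite('pics/s3z.png',cv2.resize(s[140:300,180:320],None,fx=3.7,fy=3.7,interpolation=cv2.INTER_CUBIC))
```

```text
t 3.175 tcp [0.5524 0.4007 0.1394] F [-0.6599 -0.2638 -0.1244] w 0.03734607312611019 tooly deg 103.97306959063518 toolz [ 0. -0. -1.]
shift units (tool axes now): [-0.0078 -0.0168  0.009 ]
roll units -0.003366301170602881
```

View pics/s3z.png

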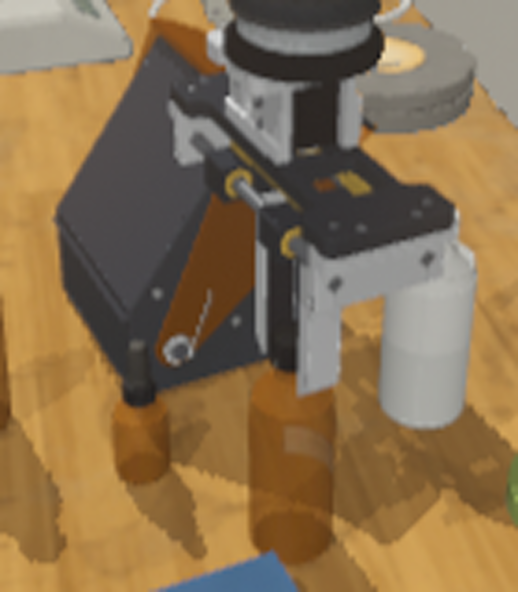

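>>> servo_tool:
  targets:
    - [[0,0,0,0],[0,0,0,0],[0,0,0,0],[0.12,0,-0.016,0],[0.13,0,-0.016,0],[0.125,0,-0.005,0],[0.125,0,-0.005,0],[0,0,0,0]]

```text
time: 4.22
tool_pos: [0.5277, 0.3947, 0.1417]
tool_rot: [0.383, -3.118, 0.0]
contact_force: [0.6, 0.4, -2.7]
grip_width: 0.027
```

Run:
```python
from h import *
import cv2
go([.553,.400,.139],104)
s=camera('side')
cv2.imwrite('pics/s4z.png',cv2.resize(s[140:300,180:320],None,fx=3.7,fy=3.7,interpolation=cv2.INTER_CUBIC))
```

```text
t 4.225 tcp [0.5277 0.3947 0.1417] F [ 0.6378  0.4246 -2.6911] w 0.026964938281337284 tooly deg 103.99133843063363 toolz [-0.0001 -0.     -1.    ]
shift units (tool axes now): [-0.5168 -0.0197  0.0534]
roll units -0.001082696170795927
```

View pics/s4z.png

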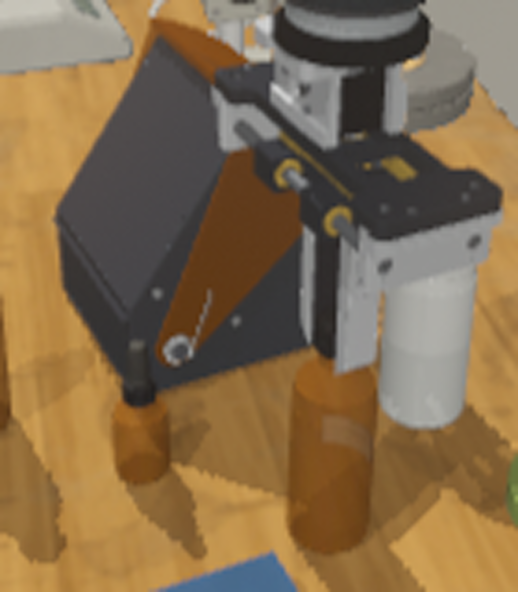

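The bottle was carried without tilting: it reads upright, at -2.7 N. I'll set it back on the bench, ease the grip to 3 N and tilt it with slight downward pressure.

>>> servo_tool:
  targets:
    - [[0,0,0.03,0],[0,0,0.02,0],[0,0,0,0]]
  newtons: 3

```text
time: 4.65
tool_pos: [0.5286, 0.3949, 0.1398]
tool_rot: [-0.382, 3.117, 0.001]
contact_force: [0.7, 0.3, 4.0]
grip_width: 0.0268
```

>>> servo_tool:
  targets:
    - [[0.06,0,0,0],[0.08,0,0,0],[0.1,0,0,0],[0.1,0,0,0]]

```text
time: 5.15
tool_pos: [0.5112, 0.3904, 0.139]
tool_rot: [0.382, -3.118, 0.0]
contact_force: [-0.4, 0.2, 2.8]
grip_width: 0.027
```

Run:
```python
from h import *
import cv2
go([.553,.400,.139],104)
s=camera('side')
cv2.imwrite('pics/s5z.png',cv2.resize(s[140:300,200:340],None,fx=3.7,fy=3.7,interpolation=cv2.INTER_CUBIC))
```

```text
t 5.15 tcp [0.5112 0.3904 0.139 ] F [-0.389   0.2412  2.7511] w 0.027019702204720594 tooly deg 103.9749475926427 toolz [-0.0002 -0.0001 -1.    ]
shift units (tool axes now): [-0.8576 -0.0163 -0.0004]
roll units -0.003131550919661663
```

View pics/s5z.png

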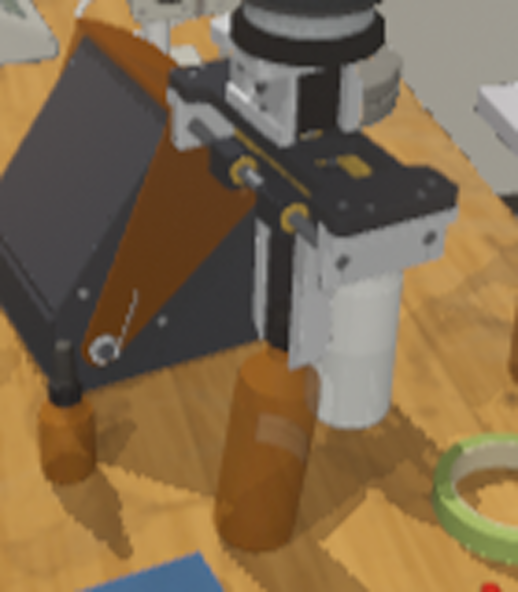

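It now pivots in the pads, leaning about 9° with the base staying put. Continuing along the arc.

>>> servo_tool:
  targets:
    - [[0.1,0,0,0],[0.1,0,0,0],[0.1,0,0.01,0],[0.1,0,0.01,0],[0.1,0,0.014,0],[0.1,0,0.015,0],[0.1,0,0.02,0],[0.1,0,0.022,0]]

```text
time: 6.2
tool_pos: [0.4725, 0.3808, 0.1343]
tool_rot: [0.382, -3.118, 0.0]
contact_force: [0.5, 0.4, -0.9]
grip_width: 0.0273
```

Run:
```python
from h import *
import cv2
go([.553,.400,.139],104)
s=camera('side')
cv2.imwrite('pics/s6z.png',cv2.resize(s[140:300,200:340],None,fx=3.7,fy=3.7,interpolation=cv2.INTER_CUBIC))
```

```text
t 6.2 tcp [0.4725 0.3808 0.1343] F [ 0.4776  0.4255 -0.9241] w 0.02729278105593106 tooly deg 103.9730145427405 toolz [-0.0002 -0.0001 -1.    ]
shift units (tool axes now): [-1.6557 -0.0163 -0.0938]
roll units -0.0033731821574374266
```

View pics/s6z.png

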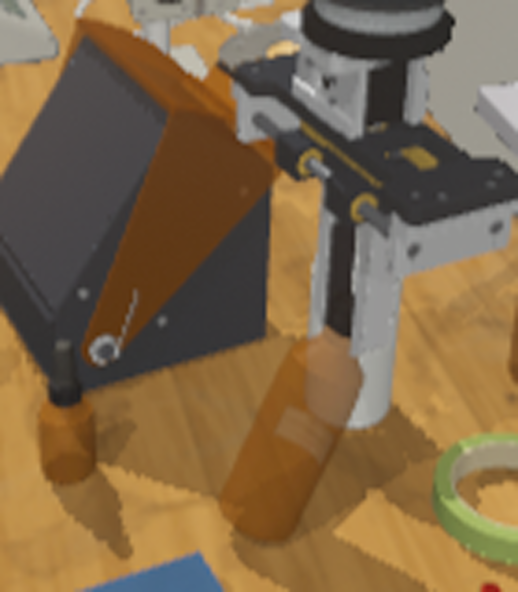

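It leans clearly, with its side edges about 27° from vertical in the picture. I'll measure the lean from the edge lines.

```bash
cat >> h.py <<'E'
import cv2
def lean(img,box,tag=None):
    """image axis of the brown body in box (u0,v0,u1,v1) -> lean about jaws axis"""
    u0,v0,u1,v1=box
    s=get_state();R=Ro.from_rotvec(s['tool_rot']).as_matrix()
    g=s['tool_pos']-R[:,2]*.008+R[:,2]*0.003
    sub=img[v0:v1,u0:u1];h=cv2.cvtColor(sub,cv2.COLOR_BGR2HSV)
    m=((h[:,:,0]<16)&(h[:,:,1]>165)&(h[:,:,2]<190)&(h[:,:,2]>40)).astype(np.uint8)*255
    m=cv2.morphologyEx(m,cv2.MORPH_OPEN,np.ones((3,3)))
    cs,_=cv2.findContours(m,cv2.RETR_EXTERNAL,cv2.CHAIN_APPROX_NONE)
    c=max(cs,key=cv2.contourArea);mm=np.zeros_like(m);cv2.drawContours(mm,[c],-1,255,-1)
    rc=cv2.minAreaRect(c);print('rect',np.array(rc[0])+[u0,v0],rc[1:],cv2.contourArea(c))
    if tag: 
        o=sub.copy();cv2.drawContours(o,[c],-1,(0,255,0),1);cv2.imwrite(tag,cv2.resize(o,None,fx=3,fy=3))
    for th in range(20,44,3):
        ax=R[:,0]*np.sin(np.radians(th))-R[:,2]*np.cos(np.radians(th))
        P=proj('side',[g-ax*.142,g-ax*.046]);d=P[1]-P[0]
        print(th,'base px',P[0],'img angle',np.degrees(np.arctan2(d[0],-d[1])))
E
python3 - <<'E'
from h import *
lean(camera('side'),(250,220,310,295),'pics/m6.png')
E
```

```text
rect [276.7518 273.8175] ((11.84079360961914, 26.702198028564453), 25.016895294189453) 170.5
20 base px [271.4212 278.4105] img angle 22.436400358539913
23 base px [268.7267 278.4803] img angle 24.7700909042146
26 base px [266.0691 278.408 ] img angle 27.04313926633745
29 base px [263.4552 278.1913] img angle 29.262989656696305
32 base px [260.892  277.8282] img angle 31.436812344827366
35 base px [258.3866 277.3171] img angle 33.571520100670284
38 base px [255.9461 276.6567] img angle 35.67379305995391
41 base px [253.5778 275.8457] img angle 37.75010950003462
```

View pics/m6.png

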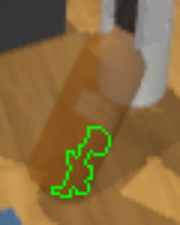

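>>> servo_tool:
  targets:
    - [[0.095,0,0.028,0],[0.095,0,0.031,0],[0.095,0,0.034,0],[0.095,0,0.038,0],[0.095,0,0.042,0],[0.095,0,0.045,0],[0,0,0,0]]

```text
time: 7.18
tool_pos: [0.4448, 0.374, 0.1234]
tool_rot: [0.382, -3.118, 0.0]
contact_force: [0.0, -0.5, -0.7]
grip_width: 0.0268
```

Run:
```python
from h import *
go([.553,.400,.139],104)
s=camera('side')
cv2.imwrite('pics/s7z.png',cv2.resize(s[200:300,240:340],None,fx=6,fy=6,interpolation=cv2.INTER_CUBIC))
```

```text
t 7.175 tcp [0.4448 0.374  0.1234] F [ 0.0344 -0.5475 -0.6876] w 0.02684941304481217 tooly deg 103.98280769853547 toolz [-0.0003 -0.0002 -1.    ]
shift units (tool axes now): [-2.2248 -0.0172 -0.3119]
roll units -0.0021490376830666236
```

View pics/s7z.png

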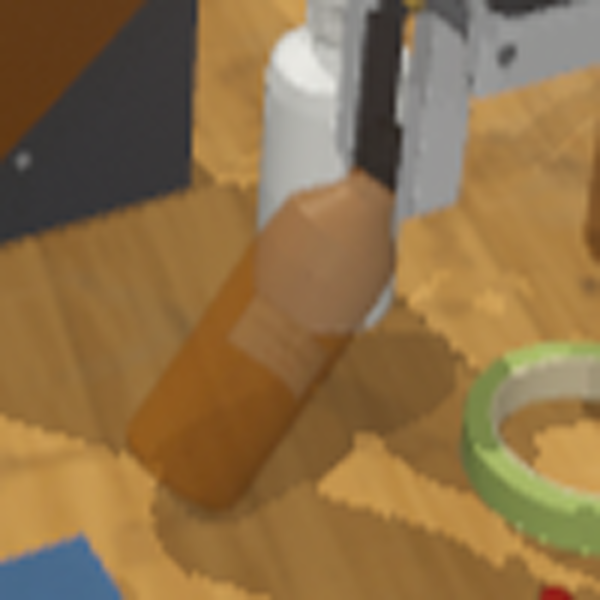

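The side edges in the picture slope 34–35.5°, so the lean is about 36° as planned. Now I'll grip hard and lift.

>>> servo_tool:
  targets:
    - [[0,0,0,0],[0,0,0,0],[0,0,-0.1,0],[0,0,-0.3,0],[0,0,-0.6,0],[0,0,-0.8,0],[0,0,-0.8,0],[0,0,-0.6,0],[0,0,-0.3,0],[0,0,0,0]]
  newtons: 60

```text
time: 8.48
tool_pos: [0.4453, 0.3741, 0.2992]
tool_rot: [-0.382, 3.117, 0.001]
contact_force: [0.4, 0.0, -4.2]
grip_width: 0.0258
```

Run:
```python
from h import *
go([.553,.400,.139],104)
s=camera('side');t=camera('top')
cv2.imwrite('pics/s8.png',s);cv2.imwrite('pics/t8.png',t)
cv2.imwrite('pics/s8z.png',cv2.resize(s[100:300,180:340],None,fx=3.7,fy=3,interpolation=cv2.INTER_CUBIC) if 0 else cv2.resize(s[110:270,180:340],None,fx=3.7,fy=3.7,interpolation=cv2.INTER_CUBIC))
lean(s,(0,0,500,380))
```

```text
t 8.475 tcp [0.4453 0.3741 0.2992] F [ 0.4139  0.0023 -4.1827] w 0.02582400738431135 tooly deg 103.97166126813293 toolz [ 0.0009  0.0007 -1.    ]
shift units (tool axes now): [-2.2125 -0.0182  3.2061]
roll units -0.0035423414833832823
rect [42.5 23. ] ((46.0, 85.0), 90.0) 2976.5
20 base px [286.5854 214.014 ] img angle 21.78480113473937
23 base px [283.7107 213.7215] img angle 24.023360291745274
26 base px [280.8769 213.2574] img angle 26.236959989215507
29 base px [278.0912 212.6197] img angle 28.431461189748653
32 base px [275.361  211.8066] img angle 30.61264101259933
35 base px [272.6939 210.8167] img angle 32.78621613122858
38 base px [270.0975 209.6489] img angle 34.9578680044874
41 base px [267.5797 208.3025] img angle 37.13326910484909
```

View pics/s8z.png

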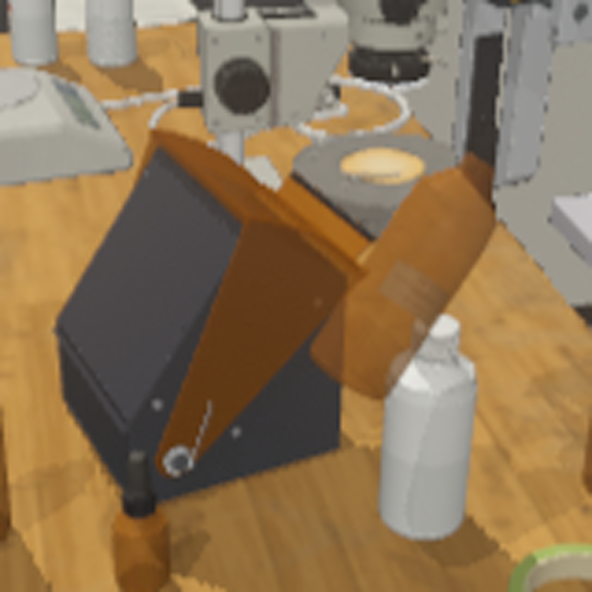

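View pics/t8.png

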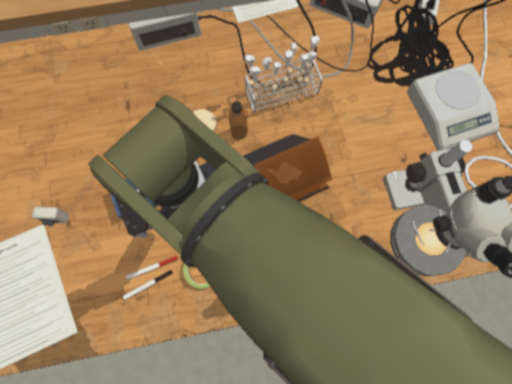

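The bottle is held leaning about 34°: body edges 31–32° in the image, base centre at side px (274,211). Next I need the dock pose, so I'll zoom into the first pictures.

Run:
```python
import cv2
t=cv2.imread('pics/top0.png');s=cv2.imread('pics/side0.png')
cv2.imwrite('pics/tz2.png',cv2.resize(t[128:220,236:340],None,fx=7,fy=6.5 if 0 else 6.5,interpolation=cv2.INTER_LANCZOS4) if 0 else cv2.resize(t[130:218,236:340],None,fx=6.5,fy=6.5,interpolation=cv2.INTER_LANCZOS4))
cv2.imwrite('pics/sz2.png',cv2.resize(s[142:250,190:285],None,fx=5.5,fy=5.5,interpolation=cv2.INTER_LANCZOS4))
```

```text
(no output)
```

View pics/tz2.png

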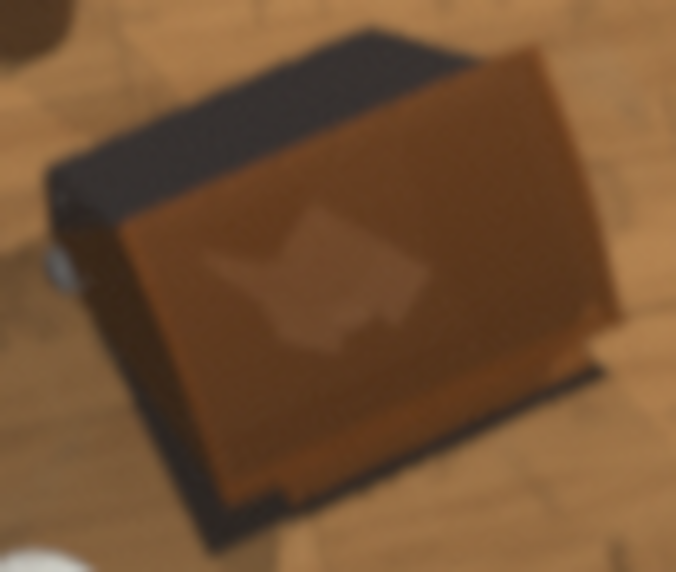

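View pics/sz2.png

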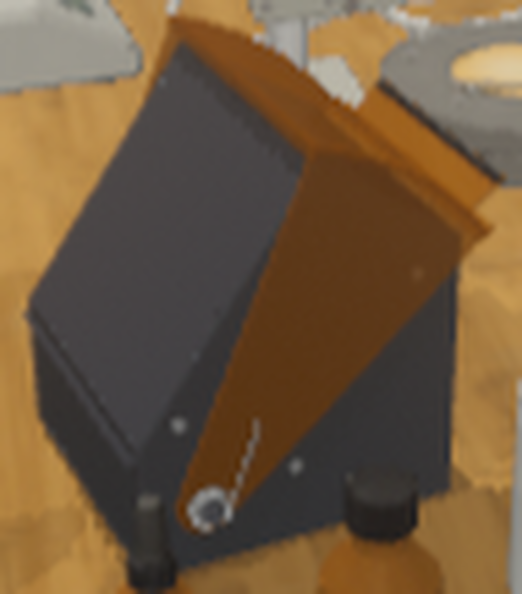

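```bash
cat > fit.py <<'E'
from h import *
from scipy.optimize import least_squares
S2=lambda x,y:(190+(x+.5)/5.5-.5,142+(y+.5)/5.5-.5)
T2=lambda x,y:(236+(x+.5)/6.5-.5,130+(y+.5)/6.5-.5)
s35,c35=np.sin(np.radians(35)),np.cos(np.radians(35))
def world(p,D):
    X,Y,ps=p[:3];c,s=np.cos(ps),np.sin(ps);D=np.asarray(D)
    return np.c_[X+c*D[:,0]-s*D[:,1],Y+s*D[:,0]+c*D[:,1],D[:,2]]
def crad(p,x,y,z): return [p[3]+x*c35-z*s35,y,p[4]+x*s35+z*c35]
obs=[('side','FLb',S2(448,490)),('side','BLb',S2(172,570)),('side','scr',S2(210,510)),
('side','lipL',S2(500,183)),('side','lipR',S2(382,84)),
('top','scr',T2(62,270)),('top','FLt',T2(213,550)),('top','lipL',T2(293,506)),('top','FRt',T2(606,374))]
def pts(p):
    return {'FLb':[-.092,.08,0],'BLb':[.068,.08,0],'scr':crad(p,0,.0875,-.010),'FLt':[-.092,.08,p[5]],'FRt':[-.092,-.08,p[5]],
     'lipL':crad(p,-.0595,.06,.1795),'lipR':crad(p,-.0595,-.06,.1795)}
def res(p):
    P=pts(p);r=[]
    for n,k,uv in obs: r+=list(proj(n,world(p,[P[k]]))[0]-uv)
    return np.array(r)
if __name__=='__main__':
    f=least_squares(res,[.56,.17,.25,.03,.045,.11],loss='soft_l1')
    p=f.x;print(p,np.degrees(p[2]))
    for o,r in zip(obs,res(p).reshape(-1,2)): print(o[0],o[1],r)
    J=f.jac;print('sd',np.sqrt(np.diag(np.linalg.inv(J.T@J))))
    np.save('dock.npy',p)
E
python3 fit.py
```

```text
[0.5677 0.1616 0.2116 0.0448 0.0465 0.095 ] 12.122452734051627
side FLb [4.5699 1.1092]
side BLb [-1.8591  2.1927]
side scr [-1.5691  0.7307]
side lipL [-0.6793 -0.3881]
side lipR [ 0.0651 -0.642 ]
top scr [-0.8648  0.3977]
top FLt [ 1.1914 -0.8366]
top lipL [0.9562 1.7421]
top FRt [0.1518 1.005 ]
sd [0.003  0.0022 0.015  0.0036 0.0024 0.0112]
```

```bash
sed -i 's/S2(172,570)/S2(140,579)/' fit.py; python3 fit.py
python3 - <<'E'
from h import *
s=cv2.imread('pics/side0.png')
cv2.imwrite('pics/sz3.png',cv2.resize(s[205:255,195:285],None,fx=8.5,fy=8.5,interpolation=cv2.INTER_CUBIC))
E
```

```text
[0.575  0.1601 0.1997 0.0372 0.045  0.0813] 11.444311991489844
side FLb [1.6335 1.4376]
side BLb [0.4811 0.4899]
side scr [-2.2009  0.4409]
side lipL [-1.0324 -0.1563]
side lipR [ 0.2503 -0.4789]
top scr [ 0.3068 -0.0258]
top FLt [ 0.3721 -2.7026]
top lipL [1.5667 1.5964]
top FRt [-1.3467  0.2798]
sd [0.0026 0.0018 0.0147 0.0031 0.0021 0.013 ]
```

View pics/sz3.png

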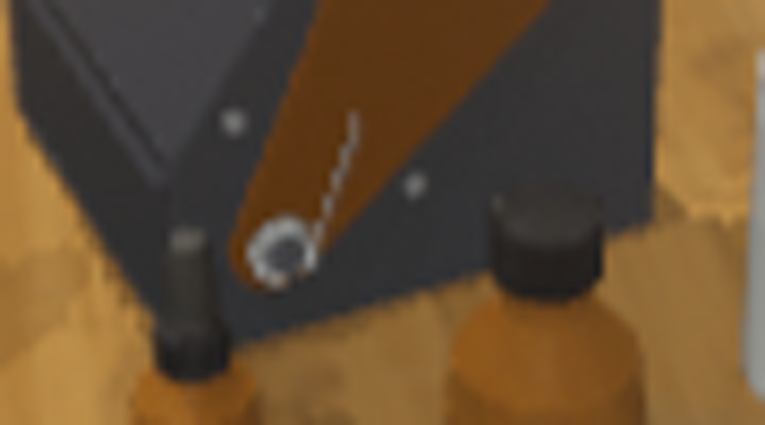

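Run:
```python
from fit import *
def dirn(n,a,b,z):
    d=pl(n,*b,z)-pl(n,*a,z);return np.degrees(np.arctan2(d[1],d[0])),np.linalg.norm(d)
print('front top',[dirn('top',T2(606,374),T2(213,550),z) for z in(.08,.11)])
print('hood back top',dirn('top',T2(535,48),T2(120,215),.205))
print('back chamfer top',dirn('top',T2(372,28),T2(50,172),.1))
print('lip visor front top',dirn('top',T2(622,320),T2(230,505),.13))
S3=lambda x,y:(195+(x+.5)/8.5-.5,205+(y+.5)/8.5-.5)
print('bottom side',dirn('side',S3(652,218),S3(165,366),0), dirn('side',S3(652,218),S3(235,345),0))
print('lip side',[dirn('side',S2(382,84),S2(500,183),z) for z in(.14,.16)])
print('visor front edge side',dirn('side',S2(305,150),S2(490,232),.15))
print('chamfer base back side',dirn('side',S2(30,310),S2(135,455),.07))
```

```text
front top [(np.float64(103.24214044052114), np.float64(0.1673045675674413)), (np.float64(103.24214044052114), np.float64(0.1613472041346803))]
hood back top (np.float64(102.00911207207065), np.float64(0.15457913450896224))
back chamfer top (np.float64(104.50801631071054), np.float64(0.1399929280635002))
lip visor front top (np.float64(104.49706202251068), np.float64(0.1599017266794958))
bottom side (np.float64(14.442055319116086), np.float64(0.16449440041982982)) (np.float64(14.489760492491651), np.float64(0.1423324155953351))
lip side [(np.float64(103.35618525562165), np.float64(0.12445880155385979)), (np.float64(103.35618525562164), np.float64(0.1186014369920187))]
visor front edge side (np.float64(123.6880075981272), np.float64(0.11558703223783276))
chamfer base back side (np.float64(104.76642586398026), np.float64(0.13687321724488122))
```

Run:
```python
import fit
from fit import *
o=dict()
for i,(n,k,uv) in enumerate(obs):
    if (n,k)==('side','FLb'): obs[i]=(n,k,(271.2,230.2))
    if (n,k)==('side','BLb'): obs[i]=(n,k,(214.0,247.7))
g=lambda p:np.r_[res(p),(p[2]-np.radians(13.8))/np.radians(.5)]
for use in (list(range(9)),[0,1,2,3,4],[5,6,7,8]+[2]):
    fit.obs[:]=obs
    O=[obs[i] for i in use]
    def r(p):
        P=pts(p);q=[]
        for n,k,uv in O: q+=list(proj(n,world(p,[P[k]]))[0]-uv)
        return np.r_[q,(p[2]-np.radians(13.8))/np.radians(.4),(p[5]-.1)/.02]
    f=least_squares(r,[.56,.17,.25,.03,.045,.1],loss='soft_l1');p=f.x
    pad=world(p,[crad(p,0,0,0)])[0]
    print(use,p,np.degrees(p[2]),'pad',pad,'lipL',world(p,[pts(p)['lipL']]))
    for o,q in zip(O,r(p)[:-2].reshape(-1,2) if 0 else r(p)[:2*len(O)].reshape(-1,2)): print('  ',o[0],o[1],q)
    if len(use)==9: np.save('dock.npy',p)
```

```text
[0, 1, 2, 3, 4, 5, 6, 7, 8] [0.5775 0.1616 0.2284 0.035  0.0449 0.0686] 13.086480721565477 pad [0.6115 0.1696 0.0449] lipL [[0.4502 0.1936 0.1578]]
   side FLb [1.048 1.62 ]
   side BLb [1.7603 0.3825]
   side scr [-1.0965  0.763 ]
   side lipL [-1.0366 -0.5983]
   side lipR [-0.8205 -0.6302]
   top scr [-0.1427  0.962 ]
   top FLt [ 0.7166 -1.9032]
   top lipL [2.748 1.707]
   top FRt [-2.6473 -0.1791]
[0, 1, 2, 3, 4] [0.5811 0.1573 0.2388 0.0269 0.04   0.1   ] 13.68129380009091 pad [0.6073 0.1637 0.04  ] lipL [[0.4457 0.1861 0.1529]]
   side FLb [-0.5859  0.5644]
   side BLb [ 0.5016 -0.4382]
   side scr [0.6356 0.6369]
   side lipL [-0.267  -0.3883]
   side lipR [-0.3115 -0.1864]
[5, 6, 7, 8, 2] [0.5664 0.1657 0.2391 0.0479 0.0533 0.1003] 13.69751436932297 pad [0.6129 0.177  0.0533] lipL [[0.4513 0.1994 0.1662]]
   top scr [-2.9748  0.2133]
   top FLt [ 1.0648 -0.1265]
   top lipL [0.3985 0.7821]
   top FRt [-0.3938 -0.0413]
   side scr [-0.9211 -0.1957]
```

Run:
```python
from fit import *
p=np.array([.5811,.1573,.2388,.0269,.040,.139]);np.save('dock.npy',p)
P=pts(p)
W={k:world(p,[v])[0] for k,v in P.items()}
print('side FL edge z:',[ (z,proj('side',world(p,[[-.092,.08,z]]))[0]) for z in(.08,.1,.12,.139)])
ob=[(W[k],uv) for n,k,uv in obs if n=='top']+[(np.array([.5525,.402,.151]),T(121,281)),(np.array([.5525,.402,.0]),T(175,370))]
c=np.array([C['top']['cx'],C['top']['cy']])
for w,uv in ob:
    q=proj('top',[w])[0];print(q-c,uv-c, uv-q, 'ratio',np.linalg.norm(uv-c)/np.linalg.norm(q-c))
w=pl('side',*S(437,213),.15);print(w,proj('top',[w])[0]-c,np.array(T(357,452))-c)
```

```text
side FL edge z: [(0.08, array([271.7016, 205.5089])), (0.1, array([271.9892, 198.8419])), (0.12, array([272.2833, 192.0242])), (0.139, array([272.5689, 185.4031]))]
[ -8.9232 -23.0098] [-11.4151 -25.9736] [-2.4919 -2.9638] ratio 1.149594136215588
[15.7543  6.2894] [11.8157 17.1033] [-3.9386 10.8139] ratio 1.2254537233932925
[30.4335 13.8465] [24.1234 10.3341] [-6.3101 -3.5124] ratio 0.7849082915727532
[ 77.0236 -21.502 ] [72.2772 -9.9736] [-4.7464 11.5284] ratio 0.9123846505980572
[-71.7228 -12.373 ] [-69.4168 -13.6118] [ 2.306  -1.2387] ratio 0.9719242949456638
[-61.0524   4.904 ] [-57.1441   6.6155] [3.9082 1.7115] ratio 0.9392117318567105
[0.4367 0.2975 0.15  ] [-17.6303  27.5602] [-15.7805  25.2519]
```

Run:
```python
from fit import *
p=np.load('dock.npy')
inv=lambda uv:((np.array(uv)+.5-[236,130])*6.5-.5)
inS=lambda uv:((np.array(uv)+.5-[190,142])*5.5-.5)
t=cv2.imread('pics/tz2.png');s=cv2.imread('pics/sz2.png')
for nm,D in {'FLb':[-.092,.08,0],'FRb':[-.092,-.08,0],'FLt':[-.092,.08,.139],'FRt':[-.092,-.08,.139],'BLb':[.068,.08,0],'scrL':crad(p,0,.0875,-.01),
 'lipTL':crad(p,-.0595,.06,.1795),'lipTR':crad(p,-.0595,-.06,.1795),'lipBL':crad(p,-.0507,.06,.1508),'lipBR':crad(p,-.0507,-.06,.1508)}.items():
    w=world(p,[D]);a=inv(proj('top',w)[0]);b=inS(proj('side',w)[0])
    for im,q in((t,a),(s,b)):
        cv2.circle(im,tuple(int(v) for v in q),4,(0,255,0),1);cv2.putText(im,nm,(int(q[0])+5,int(q[1])),0,.4,(255,255,0),1)
cv2.imwrite('pics/to.png',t);cv2.imwrite('pics/so.png',s)
```

```text
(no output)
```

View pics/to.png

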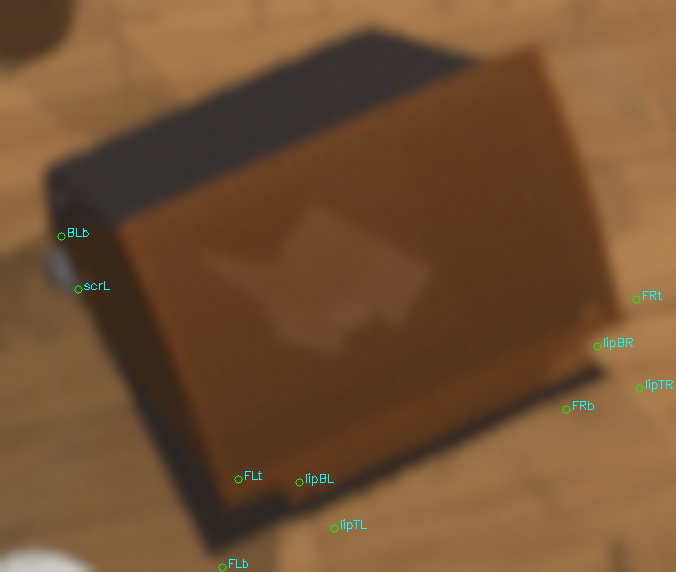

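View pics/so.png

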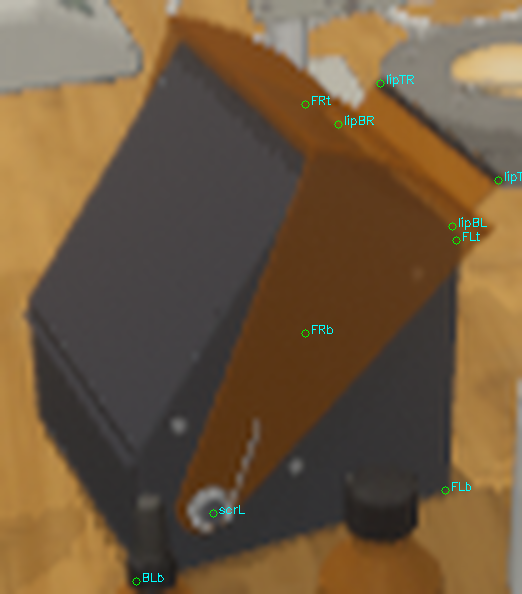

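The black line in the top view is the lip's rolled edge, ending at (300,512) and (605,374). The dark corner at (213,550) is the dock's bottom corner. I had mislabelled both, so I'll refit.

Run:
```python
from fit import *
O=[('side','FLb',(271.2,230.2)),('side','BLb',(214.0,247.7)),('side','scr',S2(210,510)),('side','lipL',S2(500,183)),('side','lipR',S2(382,84)),
('top','scr',T2(62,270)),('top','FLb',T2(213,550)),('top','lipL',T2(298,510)),('top','lipR',T2(606,374))]
for ex in (0,1):
    def r(p):
        P=pts(p);q=[]
        for n,k,uv in O:
            e=proj(n,world(p,[P[k]]))[0]-uv
            if ex and n=='top': e=e-p[5:7]
            q+=list(e)
        return np.r_[q,(p[2]-np.radians(13.8))/np.radians(.5),p[5:]/1.0]
    f=least_squares(r,[.58,.157,.24,.027,.04]+[0,0]*1,loss='soft_l1');p=f.x
    print(ex,p,np.degrees(p[2]),'pad',world(p,[crad(p,0,0,0)])[0],'lipmid',world(p,[crad(p,-.0595,0,.1795)])[0])
    for o,q in zip(O,r(p)[:18].reshape(-1,2)): print('  ',o[0],o[1],q)
    np.save('dock.npy',p)
```

```text
0 [0.5819 0.1631 0.2326 0.0314 0.0448 0.     0.    ] 13.324621200940678 pad [0.6125 0.1703 0.0448] lipmid [0.4649 0.1354 0.1577]
   side FLb [-0.3777  2.0394]
   side BLb [0.2192 1.0176]
   side scr [-1.2902  1.0042]
   side lipL [-1.3534 -0.5091]
   side lipR [-1.2728 -0.5226]
   top scr [-0.4513  0.8193]
   top FLb [-0.9592  2.6751]
   top lipL [1.8413 0.7476]
   top lipR [1.9433 0.2999]
1 [0.5813 0.1614 0.2322 0.0289 0.0426 0.9769 1.856 ] 13.30494724139202 pad [0.6094 0.168  0.0426] lipmid [0.4618 0.1331 0.1555]
   side FLb [-0.3166  1.6342]
   side BLb [0.3771 0.5418]
   side scr [-0.1925  1.0243]
   side lipL [-0.4863 -0.2293]
   side lipR [-0.3948 -0.2049]
   top scr [-0.3364  0.1417]
   top FLb [-1.2632  0.9219]
   top lipL [2.0743 0.2415]
   top lipR [ 2.0762 -0.1752]
```

```bash
cat >> h.py <<'E'
PAD=np.array([.610,.167,.043]);YAW=np.radians(13.6)
s35,c35=np.sin(np.radians(35)),np.cos(np.radians(35))
def tcp_for(x,y,z,pad=PAD,off=.142):
    """TCP so that the bottle's underside centre is at cradle x,y,z (lean 35)"""
    z=z+off;d=np.array([x*c35-z*s35,y,x*s35+z*c35]);c,s=np.cos(YAW),np.sin(YAW)
    return pad+[c*d[0]-s*d[1],s*d[0]+c*d[1],d[2]-.003]
def cr(pad=PAD,off=.142):
    s=get_state()['tool_pos']+[0,0,.003]-pad;c,sn=np.cos(YAW),np.sin(YAW)
    d=np.array([c*s[0]+sn*s[1],-sn*s[0]+c*s[1],s[2]])
    return np.array([d[0]*c35+d[2]*s35,d[1],-d[0]*s35+d[2]*c35-off])
E
python3 - <<'E'
from h import *
print(tcp_for(-.11,0,.162),cr())
go(tcp_for(-.11,0,.162),103.6)
E
```

```text
[0.3529 0.1048 0.2259] [0.056  0.2399 0.1329]
t 8.575 tcp [0.4449 0.3738 0.2973] F [ 0.0772 -0.2224 -2.9052] w 0.026199303105140685 tooly deg 103.97220826644887 toolz [-0.0015 -0.0011 -1.    ]
shift units (tool axes now): [ 3.0822 -4.7761  1.4367]
roll units 0.04652603330610994
```

>>> servo_tool:
  targets:
    - [[0.3,0,0,0],[0.6,0,0,0],[0.7,0,0,0],[0.7,-0.1,0,0],[0.5,-0.4,0,0],[0.3,-0.7,0,0.05],[0,-0.8,0,0],[0,-0.8,0,0],[0,-0.8,0,0],[0,-0.7,0,0],[0,-0.4,0,0],[0,-0.08,0,0]]

```text
time: 10.07
tool_pos: [0.3511, 0.1036, 0.2977]
tool_rot: [0.368, -3.118, 0.0]
contact_force: [-0.1, -0.7, -2.7]
grip_width: 0.0257
```

>>> servo_tool:
  targets:
    - [[0,0,0.3,0],[0,0,0.4,0],[0,0,0.4,0],[0,0,0.3,0],[0,0,0,0]]

```text
time: 10.7
tool_pos: [0.3507, 0.1047, 0.2275]
tool_rot: [0.372, -3.117, 0.0]
contact_force: [0.8, -0.1, -3.1]
grip_width: 0.0258
```

Run:
```python
from h import *
print(cr());go(tcp_for(-.09,0,.162),103.6)
s=camera('side');t=camera('top')
cv2.imwrite('pics/s9.png',s);cv2.imwrite('pics/t9.png',t)
st=get_state();R=Ro.from_rotvec(st['tool_rot']).as_matrix()
P=[st['tool_pos']+R@np.array([0,y,.011]) for y in(-.0135,.0135)]+[st['tool_pos']+R@np.array([0,y,.011]) for y in(-.026,.026)]
print(proj('side',P),proj('top',P))
lean(s,(0,0,500,380))
cv2.imwrite('pics/s9z.png',cv2.resize(s[90:250,190:350],None,fx=3.7,fy=3.7,interpolation=cv2.INTER_CUBIC))
```

```text
[-0.111   0.0004  0.1645]
t 10.7 tcp [0.3507 0.1047 0.2275] F [ 0.8113 -0.1037 -3.0829] w 0.025764913492213114 tooly deg 103.60983100410924 toolz [-0.0022 -0.0004 -1.    ]
shift units (tool axes now): [-0.372  -0.0081 -0.1998]
roll units 0.0012288755136555807
[[303.6684 134.624 ]
 [309.2542 137.9562]
 [301.1631 133.1294]
 [311.9245 139.5492]] [[345.6072 237.4238]
 [333.7953 243.0676]
 [351.0393 234.8283]
 [328.2901 245.698 ]]
rect [42.5 23. ] ((46.0, 85.0), 90.0) 2993.0
20 base px [288.3541 178.3478] img angle 21.284165705359573
23 base px [286.292  177.9774] img angle 23.564911843186454
26 base px [284.267  177.4792] img angle 25.82781391963754
29 base px [282.2843 176.853 ] img angle 28.078373755482534
32 base px [280.3493 176.0984] img angle 30.322051286039773
35 base px [278.4675 175.2156] img angle 32.56428242037324
38 base px [276.6445 174.2051] img angle 34.81049795775504
41 base px [274.8856 173.0677] img angle 37.06614272286346
```

View pics/s9z.png

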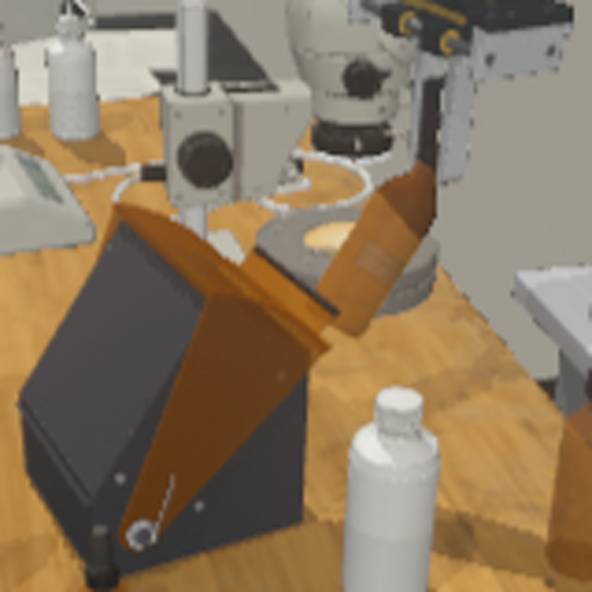

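View pics/t9.png

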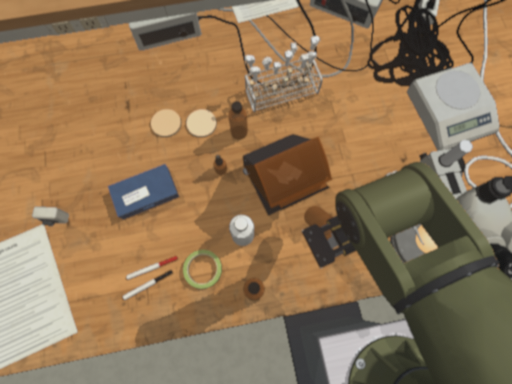

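Run:
```python
from h import *
s=cv2.imread('pics/s9.png');t=cv2.imread('pics/t9.png')
cv2.imwrite('pics/s9y.png',cv2.resize(s[125:195,240:320],None,fx=8,fy=8,interpolation=cv2.INTER_CUBIC))
cv2.imwrite('pics/t9y.png',cv2.resize(t[130:270,240:370],None,fx=4.2,fy=4.2,interpolation=cv2.INTER_CUBIC))
```

```text
(no output)
```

View pics/s9y.png

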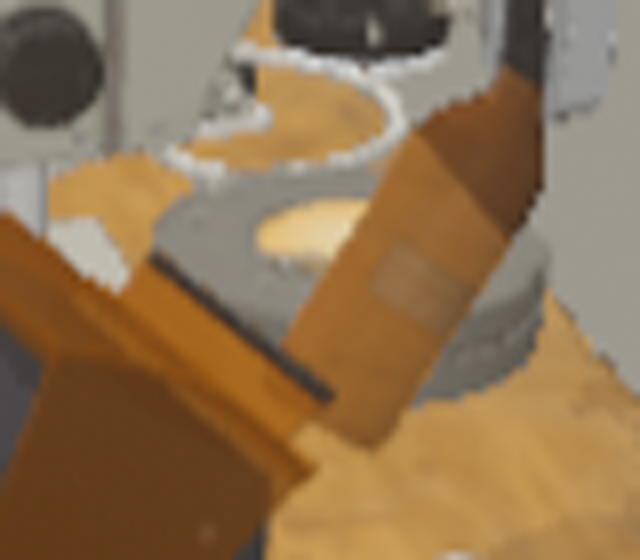

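View pics/t9y.png

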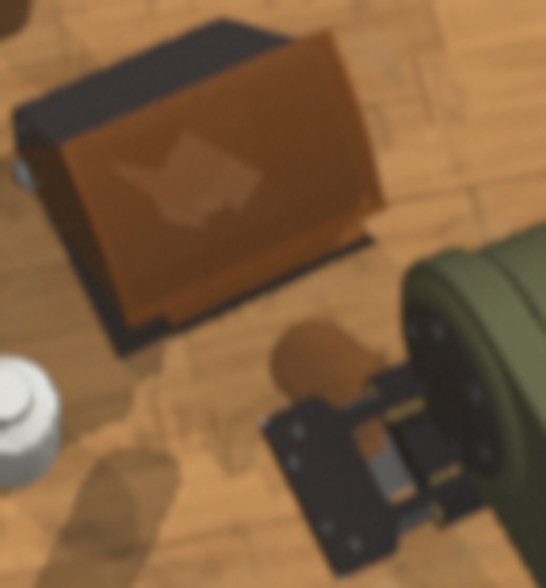

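Side view: the bottle edges run at 32° in the image, so the lean is still about 34°. The base corner at zoom (378,445) is just in front of the lip. In the top view the base end is at zoom (305,355) and the lip runs (175,325)–(372,240). I'll use the base end to find the top camera's bias.

Run:
```python
from h import *
st=get_state();R=Ro.from_rotvec(st['tool_rot']).as_matrix()
Z=lambda q:(np.asarray(q)+.5-[240,130])*4.2-.5
th=np.radians(34.2);ax=R[:,0]*np.sin(th)-R[:,2]*np.cos(th);g=st['tool_pos']+[0,0,.003];b=g-ax*.142
e1=R[:,1];e2=np.cross(ax,e1)
im=cv2.imread('pics/t9y.png')
a=np.linspace(0,2*np.pi,60)
for h in(0,.096):
    P=[b+ax*h+.0245*(e1*np.cos(k)+e2*np.sin(k)) for k in a]
    cv2.polylines(im,[Z(proj('top',P)).astype(int).reshape(-1,1,2)],True,(0,255,0),1)
# gripper tips & body outline: fingers backs
P=[st['tool_pos']+R@np.array([x,y,-.008-.078]) for x,y in((-.0375,-.0885),(.0375,-.0885),(.0375,.0885),(-.0375,.0885))]
cv2.polylines(im,[Z(proj('top',P)).astype(int).reshape(-1,1,2)],True,(255,255,0),1)
print('base',b)
cv2.imwrite('pics/t9o.png',im)
```

```text
base [0.429  0.1234 0.1145]
```

View pics/t9o.png

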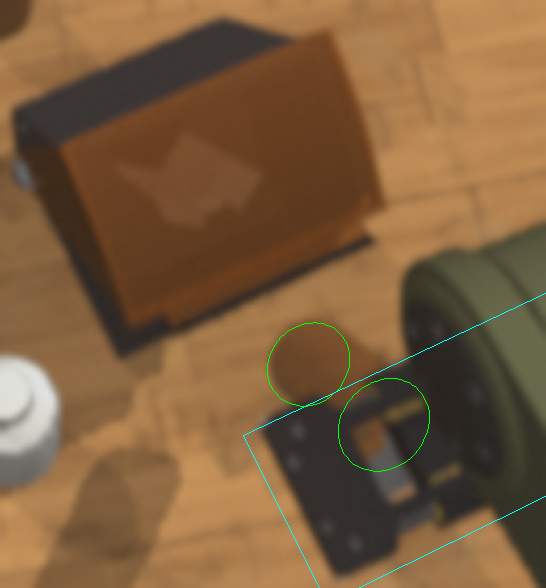

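The predicted base disc matches the seen one within 1 px, so the top view can be trusted here. I'll measure the hood's mid-plane against the bottle's axis in this view.

Run:
```python
from h import *
Z=lambda x,y:(240+(x+.5)/4.2-.5-.6,130+(y+.5)/4.2-.5+.3)
T2=lambda x,y:(236+(x+.5)/6.5-.5-.6,130+(y+.5)/6.5-.5+.3)
c,s=np.cos(YAW),np.sin(YAW)
tc=get_state()['tool_pos']
yd=lambda w:-s*(w[0]-tc[0])+c*(w[1]-tc[1])
xd=lambda w:c*(w[0]-tc[0])+s*(w[1]-tc[1])
def pr(nm,uv,z,off=0):
    for zz in z:
        w=pl('top',*uv,zz);print(nm,zz,'yd %.4f xd %.4f'%(yd(w)+off,xd(w)))
pr('lipR',T2(606,374),(.15,.155,.16),.06)
pr('lipL',T2(298,510),(.15,.155,.16),-.06)
for n,a,b,z in(('visor front',(231,505),(624,320),(.13,.15)),('hood back',(120,216),(537,46),(.2,.215))):
    for zz in z:
        A,B=pl('top',*T2(*a),zz),pl('top',*T2(*b),zz);print(n,zz,yd(A),yd(B),'mid',(yd(A)+yd(B))/2,np.degrees(np.arctan2(*(A-B)[[1,0]])),'x',xd(A),xd(B))
print('FLb',yd(pl('top',*T2(213,550),0))-.08,xd(pl('top',*T2(213,550),0)))
```

```text
lipR 0.15 yd 0.0059 xd 0.1212
lipR 0.155 yd 0.0076 xd 0.1202
lipR 0.16 yd 0.0092 xd 0.1192
lipL 0.15 yd 0.0063 xd 0.1226
lipL 0.155 yd 0.0072 xd 0.1216
lipL 0.16 yd 0.0081 xd 0.1206
visor front 0.13 0.08368930666440301 -0.07645335863936763 mid 0.0036179740125176912 104.43853929901141 x 0.13822302320821622 0.14056692197158177
visor front 0.15 0.0866592746866506 -0.06944198527661549 mid 0.008608644705017557 104.43853929901142 x 0.13397764611840102 0.13626239359337075
hood back 0.2 0.08458415571280062 -0.07206504240597811 mid 0.006259556653411255 102.27712454190612 x 0.2296493287844749 0.2260318858893316
hood back 0.215 0.08700886170063132 -0.06638814800828743 mid 0.010310356846171945 102.27712454190612 x 0.2242587142731953 0.22071637298085753
FLb -0.0006092967103710906 0.1516865090324333
```

Run:
```python
from fit import *
c,s=np.cos(YAW),np.sin(YAW);tc=get_state()['tool_pos']
yd=lambda w:-s*(w[0]-tc[0])+c*(w[1]-tc[1])
k=np.array([-.6,.3])
for n,a,b,o in(('lipL',S2(500,183),T2(298,510),.06),('lipR',S2(382,84),T2(606,374),-.06),('scr',S2(210,510),T2(62,270),.0875),('visFL',S2(492,232),T2(231,505),.08),('hoodBL',S2(306,155),T2(120,216),.08),('hoodBR',S2(175,17),T2(537,46),-.08)):
    for kk in (0,1):
        w,g=tri(a,np.array(b)+k*kk);print(n,w,'gap %.4f'%g,'mid yd %.4f'%(yd(w)-o))
```

```text
lipL [0.4511 0.1986 0.1596] gap 0.0043 mid yd 0.0079
lipL [0.451  0.1999 0.16  ] gap 0.0033 mid yd 0.0092
lipR [0.4781 0.0824 0.1593] gap 0.0036 mid yd 0.0086
lipR [0.478  0.0838 0.1597] gap 0.0027 mid yd 0.0100
scr [0.5965 0.2562 0.04  ] gap 0.0043 mid yd 0.0022
scr [0.5962 0.2577 0.0409] gap 0.0033 mid yd 0.0037
visFL [0.4604 0.2195 0.1465] gap 0.0044 mid yd 0.0060
visFL [0.4603 0.2208 0.147 ] gap 0.0034 mid yd 0.0073
hoodBL [0.5503 0.2409 0.2048] gap 0.0059 mid yd 0.0057
hoodBL [0.5502 0.2422 0.2052] gap 0.0050 mid yd 0.0070
hoodBR [0.5827 0.0894 0.2071] gap 0.0052 mid yd 0.0108
hoodBR [0.5825 0.0908 0.2075] gap 0.0044 mid yd 0.0122
```

Triangulated hood points put the mid-plane 5–10 mm further left, at a yaw of about 13°. I'll update the pad estimate, come up to the lip and compare directly in the top view.

```bash
sed -i 's/^PAD=.*/PAD=np.array([.6115,.172,.046]);YAW=np.radians(13.1)/' h.py
python3 - <<'E'
from h import *
print(cr());go(tcp_for(-.09,0,.160),103.1)
E
```

```text
[-0.1134 -0.0067  0.1643]
t 10.8 tcp [0.3514 0.1046 0.2289] F [-0.3594 -0.6255 -2.7937] w 0.025617216192948766 tooly deg 103.59352134577284 toolz [ 0.0003  0.0001 -1.    ]
shift units (tool axes now): [-0.4348  0.1295 -0.1974]
roll units 0.061690168221606
```

>>> servo_tool:
  targets:
    - [[-0.1,0.04,-0.05,0.06],[-0.12,0.05,-0.05,0],[-0.12,0.04,-0.06,0],[-0.09,0,-0.03,0],[0,0,0,0]]

```text
time: 11.42
tool_pos: [0.371, 0.1156, 0.2381]
tool_rot: [0.358, -3.121, 0.0]
contact_force: [-0.4, -0.0, -4.4]
grip_width: 0.026
```

Run:
```python
from h import *
print(cr());go(tcp_for(0,0,.160),103.1)
s=camera('side');t=camera('top')
cv2.imwrite('pics/s10.png',s);cv2.imwrite('pics/t10.png',t)
cv2.imwrite('pics/s10y.png',cv2.resize(s[125:205,230:320],None,fx=8,fy=7.5 if 0 else 8,interpolation=cv2.INTER_CUBIC)[:600])
cv2.imwrite('pics/t10y.png',cv2.resize(t[150:240,270:370],None,fx=6.5,fy=6.5,interpolation=cv2.INTER_CUBIC))
```

```text
[-0.0905 -0.0004  0.1595]
t 11.425 tcp [0.371  0.1156 0.2381] F [-0.4203 -0.0401 -4.3845] w 0.0260425405691727 tooly deg 103.09533579392031 toolz [-0.0001 -0.0001 -1.    ]
shift units (tool axes now): [-1.4765  0.0075 -1.0456]
roll units -0.0005830257599601651
```

View pics/s10y.png

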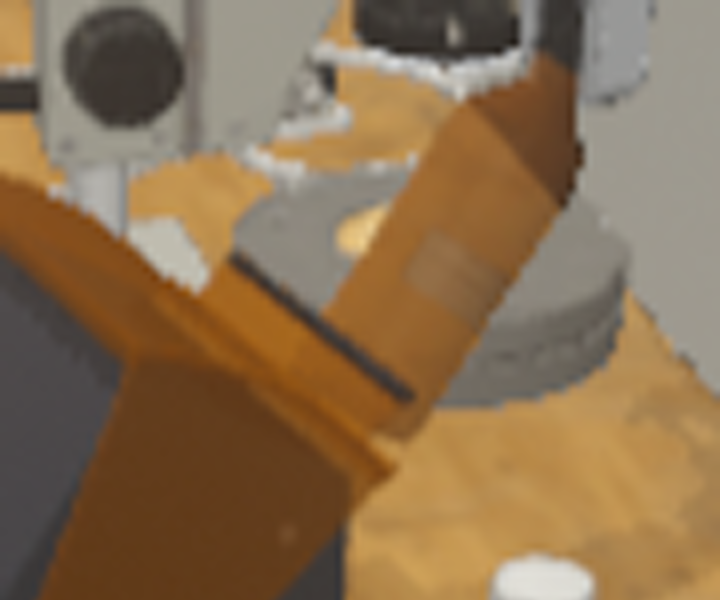

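View pics/t10y.png

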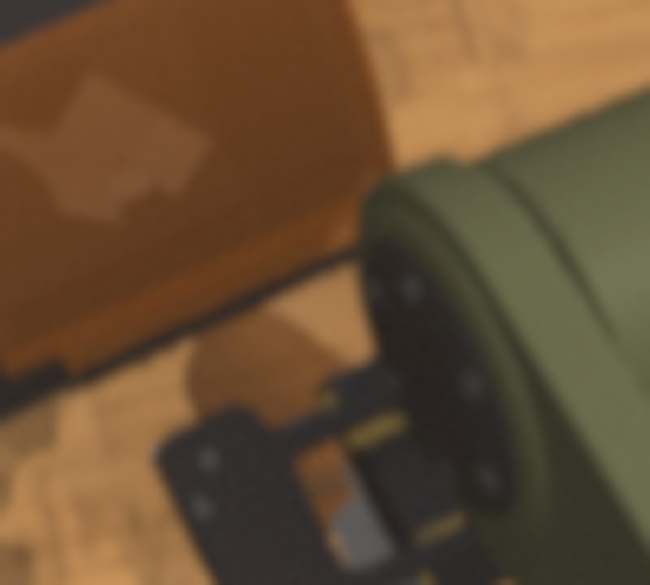

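Run:
```python
from h import *
tc=get_state()['tool_pos'];d=np.array([np.cos(YAW),np.sin(YAW),0])
for z in(.152,.159):
  for l in(.095,.10):
    w=tc+d*l;w[2]=z;print(z,l,(proj('top',[w])[0]+.5+[.6,-.3]-[270,150])*6.5-.5, (proj('side',[w])[0]+.5-[230,125])*8-.5)
e=np.array([-d[1],d[0],0])
w=tc+d*.1+e*.005;w[2]=.159;print((proj('top',[w])[0]+.5+[.6,-.3]-[270,150])*6.5-.5,(proj('side',[w])[0]+.5-[230,125])*8-.5)
# bottle outline base predicted
ax=-d*np.sin(np.radians(34.2))+[0,0,np.cos(np.radians(34.2))]
b=tc+[0,0,.003]-ax*.142;print('base px',(proj('top',[b])[0]+.5-[270,150])*6.5-.5,b)
```

```text
0.152 0.095 [242.6172 322.8706] [312.7142 340.0941]
0.152 0.1 [236.18  310.316] [299.3441 342.8589]
0.159 0.095 [245.442  317.4229] [313.3964 320.9988]
0.159 0.1 [238.9459 304.7705] [299.9773 323.7345]
[226.0349 310.5107] [307.0604 329.7881]
base px [246.6624 383.2681] [0.4484 0.1337 0.1235]
```

Both views agree the bottle should go about 3 mm further left: its axis meets the lip at top-zoom (240,307), against the lip's midpoint (231,312). I'll correct that and push the lip back in stages.

```bash
sed -i 's/^PAD=.*/PAD=np.array([.6108,.1749,.046]);YAW=np.radians(13.1)/' h.py
python3 - <<'E'
from h import *
print(cr());go(tcp_for(-.03,0,.160),103.1)
E
```

```text
[-0.0908 -0.0034  0.1596]
t 11.525 tcp [0.3706 0.1156 0.238 ] F [-0.0287 -0.497  -3.6031] w 0.025685653654848994 tooly deg 103.09029785921366 toolz [-0.0004 -0.0001 -1.    ]
shift units (tool axes now): [-0.9915  0.0673 -0.7048]
roll units -0.0012127675982913644
```

>>> servo_tool:
  targets:
    - [[0,0.03,0,0],[-0.06,0.03,-0.04,0],[-0.12,0,-0.085,0],[-0.16,0,-0.113,0],[-0.16,0,-0.113,0],[-0.16,0,-0.113,0],[-0.16,0,-0.113,0],[-0.12,0,-0.085,0],[-0.06,0,-0.042,0]]

```text
time: 12.65
tool_pos: [0.4191, 0.13, 0.2735]
tool_rot: [-0.358, 3.121, 0.0]
contact_force: [-1.6, -0.3, -3.2]
grip_width: 0.0258
```

Run:
```python
from h import *
print(cr());go(tcp_for(0,0,.160),103.1)
s=camera('side');t=camera('top')
cv2.imwrite('pics/s11y.png',cv2.resize(s[100:200,200:320],None,fx=6.5,fy=6 if 0 else 6.5,interpolation=cv2.INTER_CUBIC)[:600])
cv2.imwrite('pics/t11.png',t)
```

```text
[-0.0291 -0.0003  0.1597]
t 12.65 tcp [0.4191 0.13   0.2735] F [-1.6339 -0.2685 -3.169 ] w 0.0257618735218516 tooly deg 103.09099100391373 toolz [ 0.0001  0.0001 -1.    ]
shift units (tool axes now): [-0.4735  0.0067 -0.3382]
roll units -0.0011261245107831996
```

View pics/s11y.png

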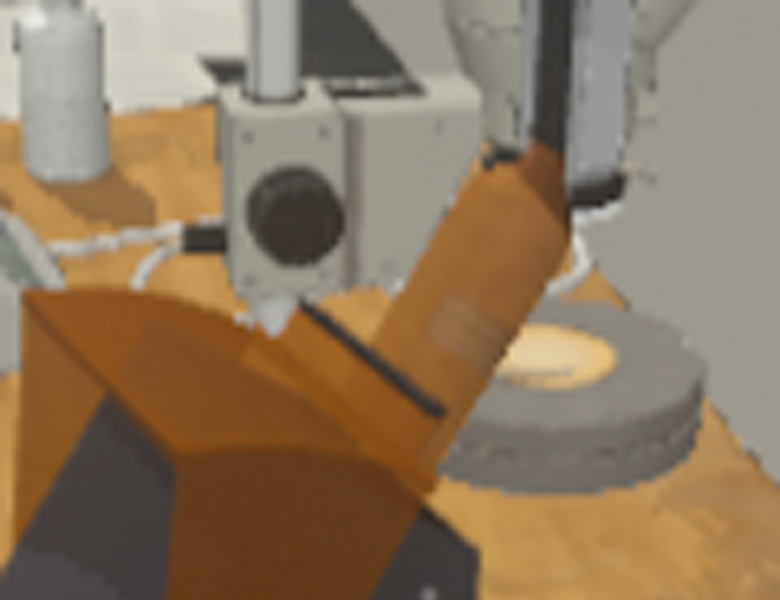

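The hood opens (the lip now runs (300,300)–(445,412)) and the lean holds at about 34°. Continuing to the cradle axis.

>>> servo_tool:
  targets:
    - [[-0.08,0.006,-0.057,0],[-0.12,0,-0.086,0],[-0.12,0,-0.086,0],[-0.1,0,-0.071,0],[-0.055,0,-0.038,0],[0,0,0,0]]

```text
time: 13.5
tool_pos: [0.4419, 0.1355, 0.2902]
tool_rot: [0.358, -3.121, 0.0]
contact_force: [-1.6, -0.7, -4.5]
grip_width: 0.0256
```

Run:
```python
from h import *
print(cr());go(tcp_for(0,0,.10),103.1)
s=camera('side');t=camera('top')
cv2.imwrite('pics/s12y.png',cv2.resize(s[90:190,190:310],None,fx=6.5,fy=6 if 0 else 6.5,interpolation=cv2.INTER_CUBIC)[:600])
cv2.imwrite('pics/t12.png',t)
cv2.imwrite('pics/t12y.png',cv2.resize(t[120:220,240:370],None,fx=6,fy=6,interpolation=cv2.INTER_CUBIC))
st=get_state();R=Ro.from_rotvec(st['tool_rot']).as_matrix();g=st['tool_pos']+[0,0,.003]
for th in(31,34,37):
    ax=R[:,0]*np.sin(np.radians(th))-R[:,2]*np.cos(np.radians(th));P=proj('side',[g-ax*.142,g-ax*.046]);d=P[1]-P[0];print(th,np.degrees(np.arctan2(d[0],-d[1])))
```

```text
[-0.0003 -0.      0.16  ]
t 13.5 tcp [0.4419 0.1355 0.2902] F [-1.6039 -0.7437 -4.5244] w 0.02563235407049161 tooly deg 103.09148165388082 toolz [-0.0002 -0.     -1.    ]
shift units (tool axes now): [-0.6927  0.001   0.979 ]
roll units -0.001064793264896835
31 28.52408434894857
34 30.940243064094567
37 33.36117493616833
```

View pics/s12y.png

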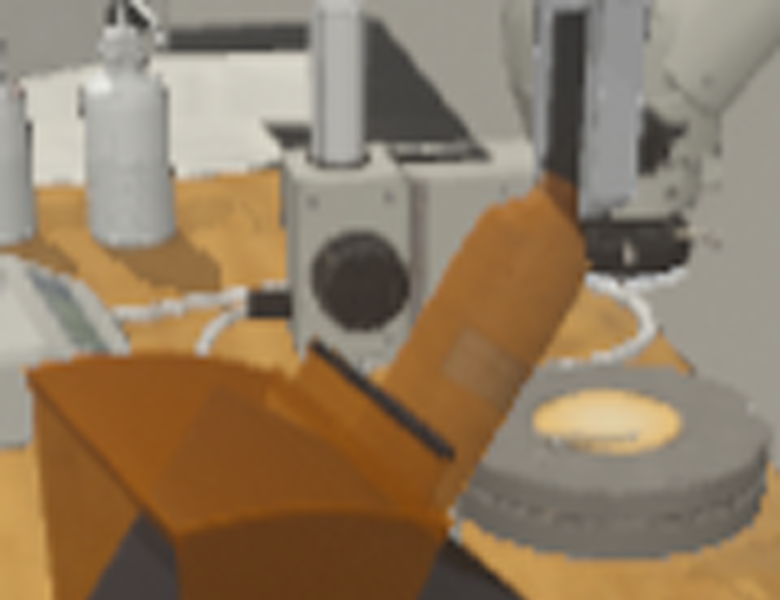

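View pics/t12y.png

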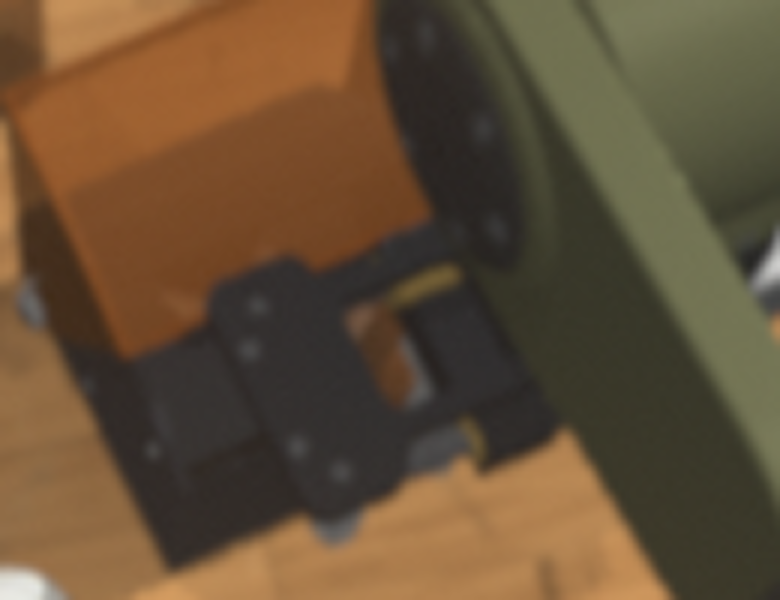

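The hood is open past the bottle and the lean is about 33.5°. I'll shift the cap 3 mm up-slope, to make up for the small lean shortfall at the base, and begin lowering.

>>> servo_tool:
  targets:
    - [[-0.05,0,-0.034,0],[-0.058,0,0.082,0],[-0.092,0,0.131,0],[-0.092,0,0.131,0],[-0.092,0,0.131,0],[-0.08,0,0.115,0],[-0.046,0,0.065,0]]

```text
time: 14.48
tool_pos: [0.4668, 0.1413, 0.2586]
tool_rot: [0.358, -3.121, 0.0]
contact_force: [-1.5, -0.0, -3.8]
grip_width: 0.0258
```

Run:
```python
from h import *
print(cr());go(tcp_for(.003,0,.10),103.1);print(get_state()['torque'])
s=camera('side')
cv2.imwrite('pics/s13y.png',cv2.resize(s[90:190,190:310],None,fx=6.5,fy=6.5,interpolation=cv2.INTER_CUBIC)[:600])
```

```text
[ 0.0026 -0.0001  0.1194]
t 14.475 tcp [0.4668 0.1413 0.2586] F [-1.4823 -0.0253 -3.7744] w 0.025785740852732983 tooly deg 103.09174654742337 toolz [-0.0005 -0.0001 -1.    ]
shift units (tool axes now): [-0.2304  0.0011  0.3135]
roll units -0.0010316815720781136
[-0.1323  0.7303 -0.0631]
```

View pics/s13y.png

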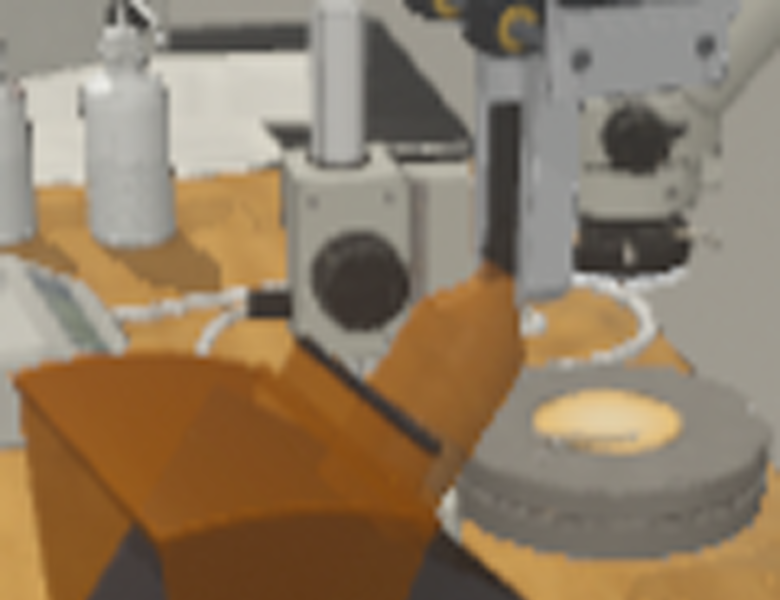

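The bottle is through the mouth with only the hood's force on it. Now into the flared entrance, slowly.

>>> servo_tool:
  targets:
    - [[-0.058,0,0.082,0],[-0.058,0,0.082,0],[-0.058,0,0.082,0],[-0.058,0,0.082,0]]

```text
time: 15.02
tool_pos: [0.4781, 0.144, 0.2425]
tool_rot: [-0.358, 3.121, 0.0]
contact_force: [-2.4, -1.4, -2.9]
grip_width: 0.0261
```

Run:
```python
from h import *
print(cr());go(tcp_for(.003,0,.08),103.1);print(get_state()['torque'])
```

```text
[ 0.0028 -0.      0.0995]
t 15.025 tcp [0.4781 0.144  0.2425] F [-2.3773 -1.3933 -2.8801] w 0.02609052308934966 tooly deg 103.09305883362651 toolz [ 0.  0. -1.]
shift units (tool axes now): [-0.2267  0.0007  0.3179]
roll units -0.0008676457966849682
[-0.1352  0.642   0.0187]
```

>>> servo_tool:
  targets:
    - [[-0.046,0,0.066,0],[-0.046,0,0.066,0],[-0.046,0,0.066,0]]

```text
time: 15.4
tool_pos: [0.4848, 0.1455, 0.2327]
tool_rot: [-0.358, 3.121, -0.0]
contact_force: [-2.7, -0.9, -3.7]
grip_width: 0.0259
```

Run:
```python
from h import *
print(cr());go(tcp_for(.003,0,.08),103.1);print(get_state()['torque'])
s=camera('side');t=camera('top');cv2.imwrite('pics/t14y.png',cv2.resize(t[120:220,240:370],None,fx=6,fy=6,interpolation=cv2.INTER_CUBIC))
print(get_state()['contact_force'])
cv2.imwrite('pics/s14y.png',cv2.resize(s[90:190,190:310],None,fx=6.5,fy=6.5,interpolation=cv2.INTER_CUBIC)[:600])
```

```text
[ 0.0028 -0.0001  0.0876]
t 15.4 tcp [0.4848 0.1455 0.2327] F [-2.6856 -0.8681 -3.6795] w 0.025879716837848142 tooly deg 103.09025790766476 toolz [ 0.0001  0.     -1.    ]
shift units (tool axes now): [-0.09    0.0011  0.1217]
roll units -0.0012177615419037835
[-0.049   0.574  -0.0087]
[-1.8082 -0.0813 -4.1585]
```

View pics/s14y.png

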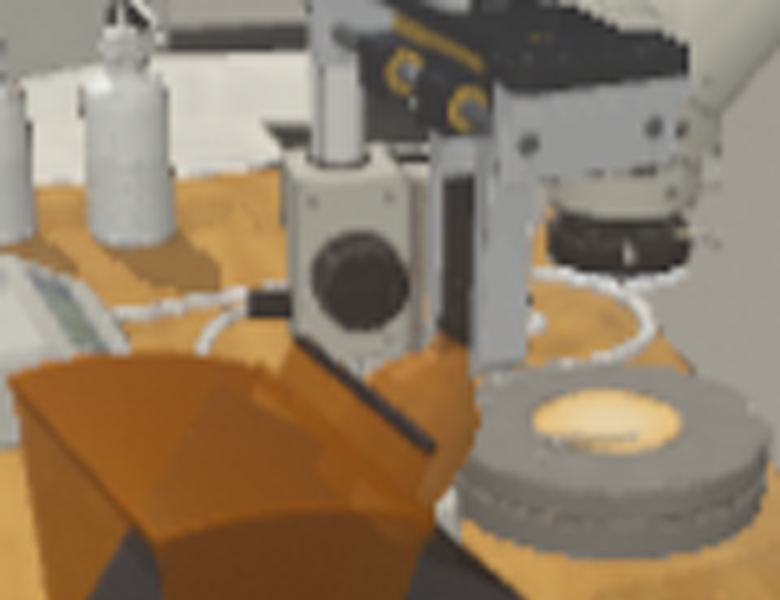

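View pics/t14y.png

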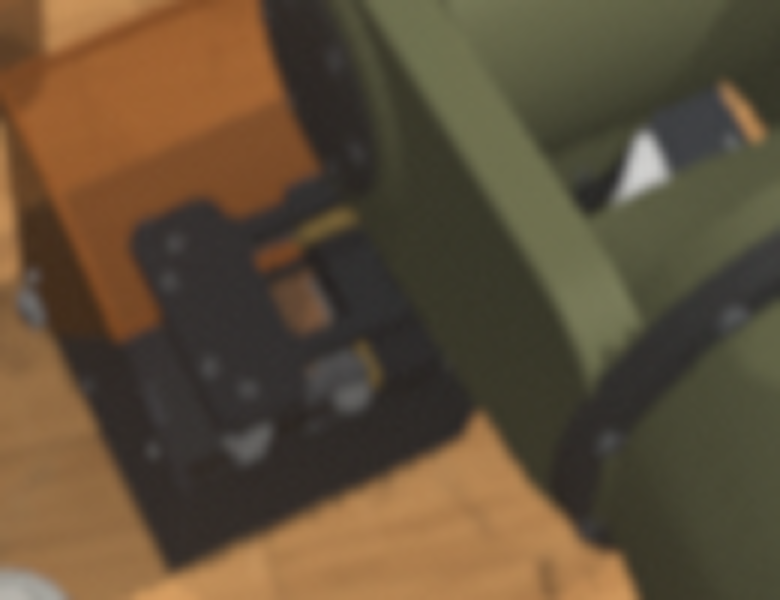

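Run:
```python
from h import *
Z=lambda x,y:(240+(x+.5)/6-.5-.6,120+(y+.5)/6-.5+.3)
A,B=pl('top',*Z(175,567),0),pl('top',*Z(480,415),0)
print(A,B,np.linalg.norm(A-B),np.degrees(np.arctan2(*(A-B)[[1,0]])))
c,s=np.cos(YAW),np.sin(YAW);m=(A+B)/2-PAD;print('mid yd rel PAD',-s*m[0]+c*m[1],'xd',c*m[0]+s*m[1])
```

```text
[0.4802 0.2163 0.    ] [0.5225 0.0652 0.    ] 0.15694426694744348 105.62476299473579
mid yd rel PAD -0.008443019270121224 xd -0.11433155979721313
```

>>> servo_tool:
  targets:
    - [[-0.046,0,0.066,0],[-0.046,0,0.066,0],[-0.046,0,0.066,0],[0,0,0,0]]

```text
time: 16.0
tool_pos: [0.4914, 0.1471, 0.2225]
tool_rot: [0.358, -3.121, 0.0]
contact_force: [-0.6, 0.4, -5.2]
grip_width: 0.0261
```

Run:
```python
from h import *
for i in range(2):
    s=camera('side');st=get_state();print(cr(),st['contact_force'],st['torque'])
go(tcp_for(.003,0,.06),103.1)
```

```text
[ 0.0026 -0.0001  0.0755] [-0.0314 -0.8535 -5.2243] [-0.0368  0.5251  0.0091]
[ 0.0026 -0.      0.0756] [-0.9652 -0.8914 -5.6994] [-0.0797  0.4865 -0.0224]
t 16.1 tcp [0.4913 0.1471 0.2228] F [-0.9652 -0.8914 -5.6994] w 0.026157052217041944 tooly deg 103.0911560509875 toolz [-0.0003 -0.0001 -1.    ]
shift units (tool axes now): [-0.1852  0.0009  0.2516]
roll units -0.001105493626562648
```

>>> servo_tool:
  targets:
    - [[-0.046,0,0.066,0],[-0.046,0,0.066,0],[-0.046,0,0.066,0],[-0.046,0,0.066,0],[-0.046,0,0.066,0],[0,0,0,0]]

```text
time: 16.85
tool_pos: [0.5026, 0.1497, 0.206]
tool_rot: [0.358, -3.12, 0.0]
contact_force: [-0.8, -0.6, -7.0]
grip_width: 0.026
```

Run:
```python
from h import *
s=camera('side')
for i in range(2):
    t=camera('top');st=get_state();print(cr(),st['contact_force'],st['torque'])
cv2.imwrite('pics/s15y.png',cv2.resize(s[90:190,190:310],None,fx=6.5,fy=6.5,interpolation=cv2.INTER_CUBIC)[:600])
go(tcp_for(.003,0,.02),103.1)
```

```text
[ 0.0026 -0.0001  0.0555] [-0.6024 -0.0193 -5.3675] [-0.0314  0.4445  0.0245]
[ 0.0026 -0.      0.0556] [-1.0481  0.4559 -5.5169] [-0.0563  0.3803 -0.0197]
t 17.0 tcp [0.5026 0.1497 0.2063] F [-1.0481  0.4559 -5.5169] w 0.02584863307139275 tooly deg 103.09231330350677 toolz [-0.0002 -0.     -1.    ]
shift units (tool axes now): [-0.4138  0.001   0.5782]
roll units -0.0009608370616529527
```

View pics/s15y.png

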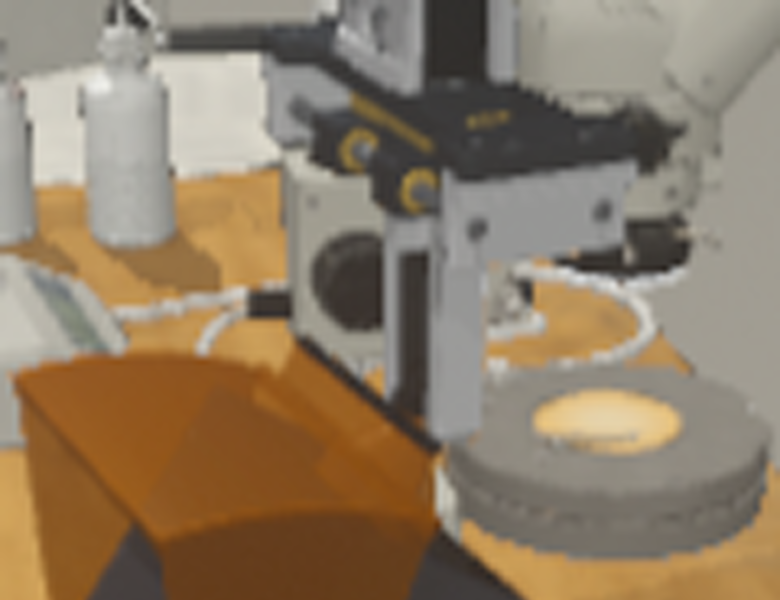

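>>> servo_tool:
  targets:
    - [[-0.046,0,0.066,0],[-0.046,0,0.066,0],[-0.046,0,0.066,0],[-0.046,0,0.066,0],[-0.046,0,0.066,0],[0,0,0,0]]

```text
time: 17.75
tool_pos: [0.5139, 0.1523, 0.1897]
tool_rot: [0.358, -3.121, 0.0]
contact_force: [-1.1, -0.4, -4.1]
grip_width: 0.0258
```

Run:
```python
from h import *
s=camera('side')
for i in range(2):
    t=camera('top');st=get_state();print(cr(),st['contact_force'],st['torque'])
cv2.imwrite('pics/s16y.png',cv2.resize(s[90:190,190:310],None,fx=6.5,fy=6.5,interpolation=cv2.INTER_CUBIC)[:600])
go(tcp_for(.002,0,.0),103.1)
```

```text
[ 0.0027 -0.      0.0354] [-1.6921 -0.4919 -4.2989] [-0.064   0.3707  0.0127]
[ 0.0027 -0.      0.0355] [-1.4755 -0.4035 -4.0713] [-0.0642  0.3437  0.0464]
t 17.9 tcp [0.5138 0.1523 0.1899] F [-1.4755 -0.4035 -4.0713] w 0.025994665060798092 tooly deg 103.09501760778689 toolz [ 0. -0. -1.]
shift units (tool axes now): [-0.3961  0.0009  0.5888]
roll units -0.0006227990266385319
```

View pics/s16y.png

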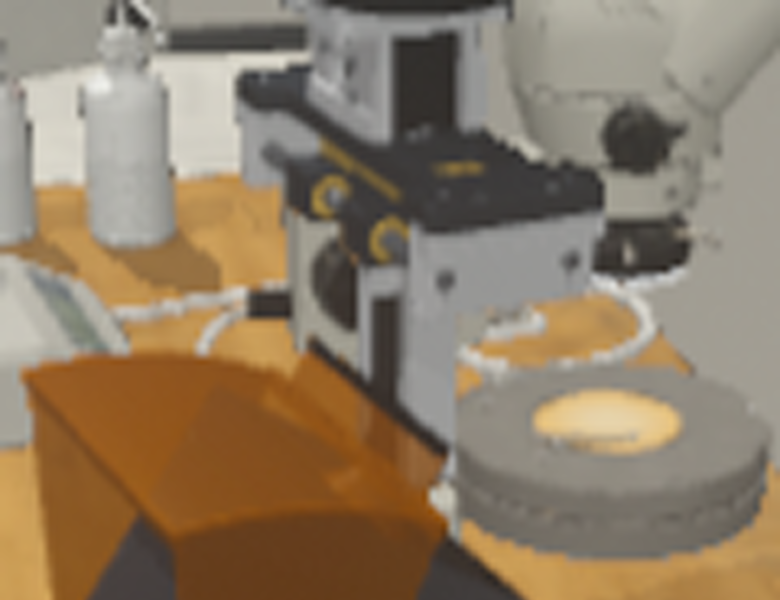

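The hood now rides on the fingers, and the lateral force is near zero. Lowering further.

>>> servo_tool:
  targets:
    - [[-0.046,0,0.066,0],[-0.046,0,0.066,0],[-0.046,0,0.066,0],[-0.046,0,0.066,0],[-0.046,0,0.066,0],[0,0,0,0]]

```text
time: 18.65
tool_pos: [0.525, 0.1549, 0.1729]
tool_rot: [0.358, -3.121, 0.0]
contact_force: [-1.5, -0.4, -3.6]
grip_width: 0.0255
```

Run:
```python
from h import *
s=camera('side')
for i in range(2):
    t=camera('top');st=get_state();print(cr(),st['contact_force'],st['torque'])
cv2.imwrite('pics/s17y.png',cv2.resize(s[90:190,190:310],None,fx=6.5,fy=6.5,interpolation=cv2.INTER_CUBIC)[:600])
go(tcp_for(.002,0,.0),103.1)
```

```text
[ 0.0024 -0.0001  0.0152] [-0.6709 -0.159  -4.6242] [-0.0674  0.4147  0.0243]
[ 0.0025 -0.0001  0.0153] [-1.9622  0.3771 -4.1303] [-0.0513  0.3669  0.038 ]
t 18.8 tcp [0.5249 0.1549 0.1733] F [-1.9622  0.3771 -4.1303] w 0.025817992909570448 tooly deg 103.09293463310375 toolz [-0.0002 -0.0001 -1.    ]
shift units (tool axes now): [-0.1672  0.0012  0.2563]
roll units -0.0008831708620302692
```

View pics/s17y.png

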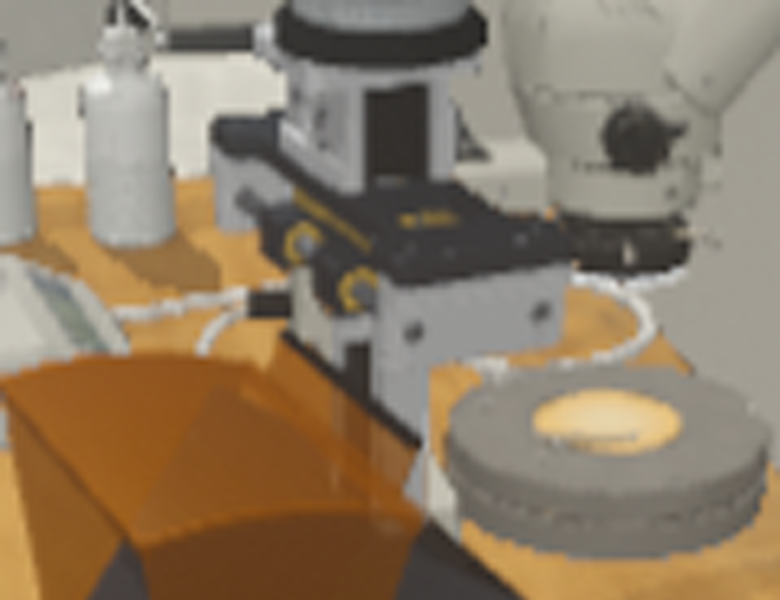

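>>> servo_tool:
  targets:
    - [[-0.03,0,0.04,0],[-0.03,0,0.04,0],[-0.03,0,0.04,0],[0,0,0,0]]

```text
time: 19.3
tool_pos: [0.5294, 0.1559, 0.1671]
tool_rot: [0.358, -3.121, 0.0]
contact_force: [-2.9, 0.3, -4.2]
grip_width: 0.026
```

>>> servo_tool:
  targets:
    - [[-0.017,0,0.025,0],[-0.017,0,0.025,0],[0,0,0,0]]

```text
time: 19.68
tool_pos: [0.531, 0.1563, 0.1648]
tool_rot: [0.358, -3.121, 0.0]
contact_force: [-1.2, -0.9, -3.6]
grip_width: 0.0258
```

Run:
```python
from h import *
st=get_state();print(cr(),st['contact_force'],st['torque'])
```

```text
[ 0.0028 -0.0001  0.0048] [-1.2209 -0.9032 -3.589 ] [-0.0733  0.391   0.0072]
```

>>> servo_tool:
  targets:
    - [[-0.017,0,0.025,0],[-0.017,0,0.025,0],[0,0,0,0]]

```text
time: 20.05
tool_pos: [0.5326, 0.1567, 0.1632]
tool_rot: [-0.358, 3.121, -0.0]
contact_force: [-7.6, -2.5, 7.4]
grip_width: 0.0255
```

>>> servo_tool:
  targets:
    - [[-0.012,0,0.016,0],[-0.012,0,0.016,0],[0,0,0,0]]

```text
time: 20.42
tool_pos: [0.5332, 0.1568, 0.1634]
tool_rot: [0.358, -3.12, 0.0]
contact_force: [-22.3, -5.6, 27.4]
grip_width: 0.0259
```

Contact on the rest: the force runs up along the bottle's axis. That last step pressed harder than needed, so I'm easing back to a light touch.

>>> servo_tool:
  targets:
    - [[0.024,0,-0.033,0],[0,0,0,0]]

```text
time: 20.68
tool_pos: [0.5326, 0.1566, 0.1632]
tool_rot: [-0.358, 3.121, 0.0]
contact_force: [-8.4, -1.9, 8.0]
grip_width: 0.0259
```

Run:
```python
from h import *
s=camera('side');t=camera('top');st=get_state();print(cr(),st['contact_force'],st['torque'])
cv2.imwrite('pics/s18y.png',cv2.resize(s[90:190,190:310],None,fx=6.5,fy=6.5,interpolation=cv2.INTER_CUBIC)[:600])
cv2.imwrite('pics/t18y.png',cv2.resize(t[100:220,240:370],None,fx=5,fy=5,interpolation=cv2.INTER_CUBIC))
```

```text
[ 0.0033 -0.      0.0025] [-7.1189 -2.302   8.1251] [-0.3718  1.4745  0.0371]
```

View pics/s18y.png

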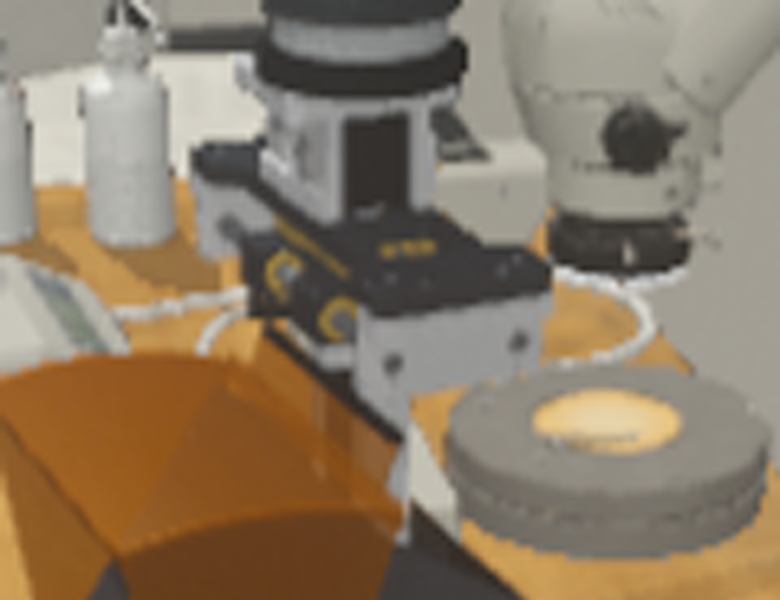

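View pics/t18y.png

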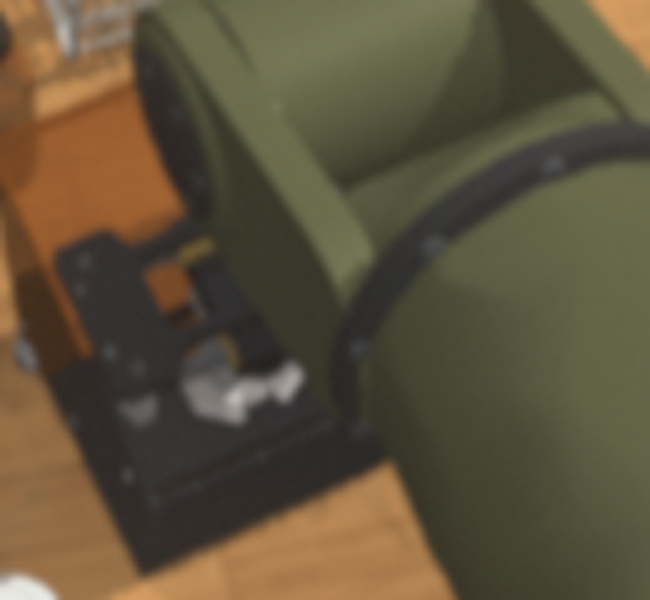

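The force acts along the bottle's axis, about 11 N, and passes through the cap, so the bottle is on its rest. I'll ease off further, then relax the grip and open part-way.

>>> servo_tool:
  targets:
    - [[0.006,0,-0.009,0],[0,0,0,0]]

```text
time: 21.02
tool_pos: [0.5324, 0.1566, 0.1632]
tool_rot: [-0.358, 3.121, -0.0]
contact_force: [-5.9, -0.7, 3.3]
grip_width: 0.0258
```

>>> servo_tool:
  targets:
    - [[0,0,0,0],[0,0,0,0],[0,0,0,0]]
  newtons: 6

```text
time: 21.4
tool_pos: [0.5324, 0.1566, 0.163]
tool_rot: [-0.358, 3.121, -0.0]
contact_force: [-4.6, -0.7, 3.2]
grip_width: 0.0265
```

Run:
```python
from h import *
st=get_state();print(cr(),st['contact_force'],st['torque'],st['grip_width'])
```

```text
[ 0.0029 -0.0001  0.0025] [-4.5975 -0.6522  3.1771] [-0.1522  0.746   0.0018] 0.02649869087429811
```

>>> servo_tool:
  targets:
    - [[0,0,0,0],[0,0,0,0],[0,0,0,0],[0,0,0,0]]
  hand: 0.1
  newtons: 20

```text
time: 21.9
tool_pos: [0.5324, 0.1566, 0.1629]
tool_rot: [-0.358, 3.121, -0.0]
contact_force: [-1.1, -2.3, -0.4]
grip_width: 0.0517
```

Run:
```python
from h import *
s=camera('side');t=camera('top');st=get_state();print(cr(),st['contact_force'],st['torque'],st['grip_width'])
cv2.imwrite('pics/s19y.png',cv2.resize(s[90:190,190:310],None,fx=6.5,fy=6.5,interpolation=cv2.INTER_CUBIC)[:600])
cv2.imwrite('pics/t19y.png',cv2.resize(t[100:220,240:370],None,fx=5,fy=5,interpolation=cv2.INTER_CUBIC))
```

```text
[ 0.0028 -0.      0.0024] [-1.2268 -1.7815 -0.2967] [-0.2351  0.206   0.0155] 0.051763780224155065
```

View pics/s19y.png

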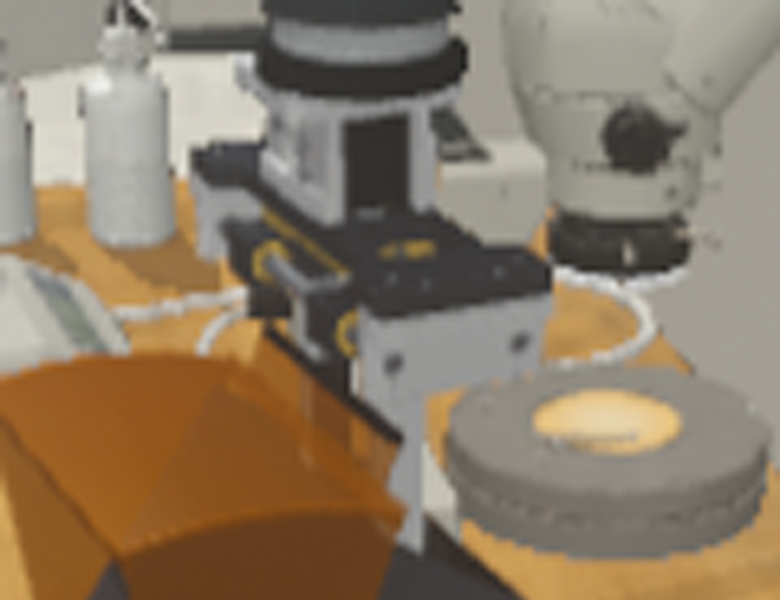

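View pics/t19y.png

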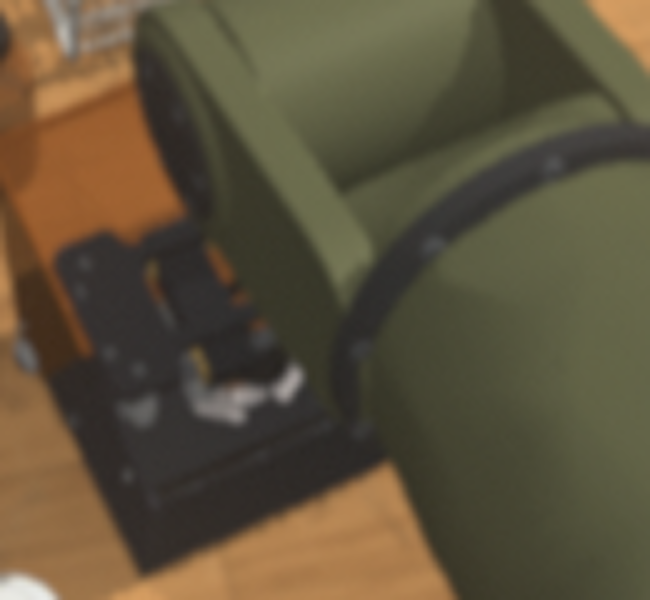

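Released; forces fall to about 1–2 N. Drawing back along the cradle axis.

>>> servo_tool:
  targets:
    - [[0.06,0,-0.08,0],[0.115,0,-0.164,0],[0.115,0,-0.164,0],[0.115,0,-0.164,0],[0.115,0,-0.164,0],[0.115,0,-0.164,0],[0.115,0,-0.164,0],[0.115,0,-0.164,0]]

```text
time: 23.0
tool_pos: [0.4901, 0.1468, 0.2251]
tool_rot: [-0.358, 3.12, 0.0]
contact_force: [-1.7, 0.0, 0.7]
grip_width: 0.052
```

Run:
```python
from h import *
s=camera('side');st=get_state();print(cr(),st['contact_force'],st['grip_width'])
cv2.imwrite('pics/s20y.png',cv2.resize(s[90:190,190:310],None,fx=6.5,fy=6.5,interpolation=cv2.INTER_CUBIC)[:600])
```

```text
[ 0.0034 -0.      0.0792] [-1.2998  0.6378  1.1086] 0.05156170317420558
```

View pics/s20y.png

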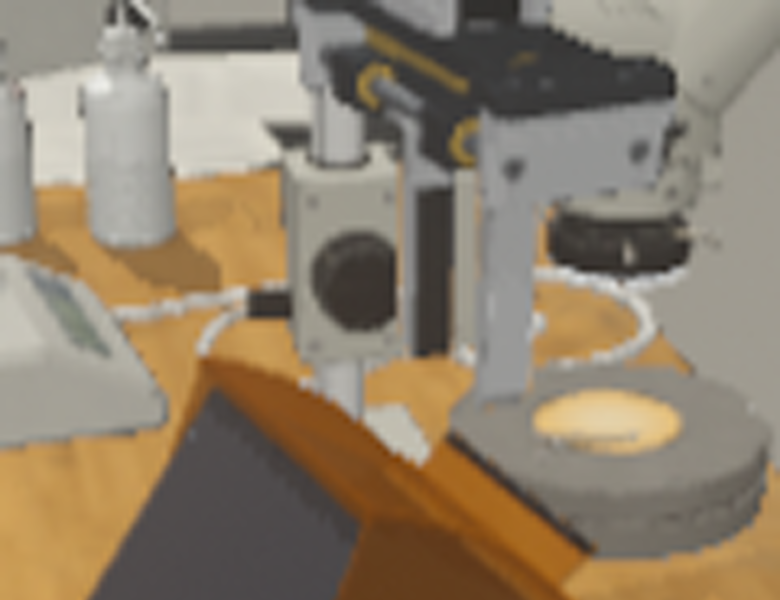

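The hood is back down and the fingers are above it. Moving away up and back.

>>> servo_tool:
  targets:
    - [[0.05,0,-0.3,0],[0.1,0,-0.5,0],[0.3,0,-0.5,0],[0.6,0,-0.3,0],[0.8,0,0,0],[0.8,0,0,0],[0.5,0,0,0],[0,0,0,0],[0,0,0,0]]

```text
time: 24.18
tool_pos: [0.3375, 0.1112, 0.3048]
tool_rot: [-0.358, 3.12, 0.0]
contact_force: [0.2, 0.3, 0.1]
grip_width: 0.0514
```

Run:
```python
from h import *
s=camera('side');t=camera('top');st=get_state();print(st['time'],st['tool_pos'],st['contact_force'])
s0,t0=cv2.imread('pics/side0.png'),cv2.imread('pics/top0.png')
cv2.imwrite('pics/s21.png',s);cv2.imwrite('pics/t21.png',t)
f=lambda i:cv2.resize(i[135:255,185:310],None,fx=3.1,fy=3.1,interpolation=cv2.INTER_CUBIC)
cv2.imwrite('pics/cmp.png',np.hstack([f(s0),f(s)]))
g=lambda i:cv2.resize(i[110:260,180:345],None,fx=2.4,fy=2.4,interpolation=cv2.INTER_CUBIC)
cv2.imwrite('pics/cmpt.png',np.hstack([g(t0),g(t)]))
```

```text
24.275 [0.3375 0.1112 0.3043] [ 0.8396  0.3953 -0.7819]
```

View pics/cmp.png

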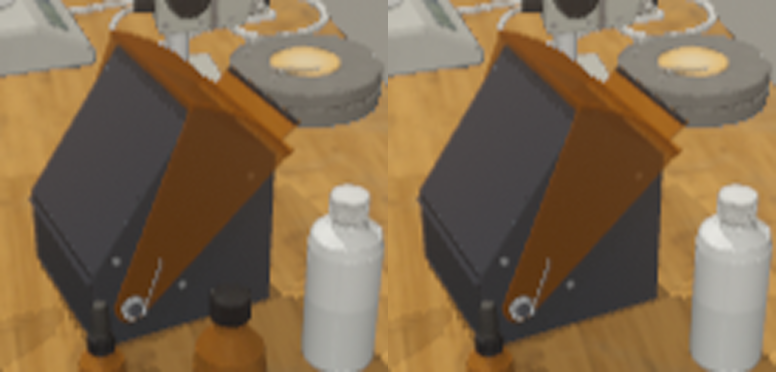

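View pics/cmpt.png

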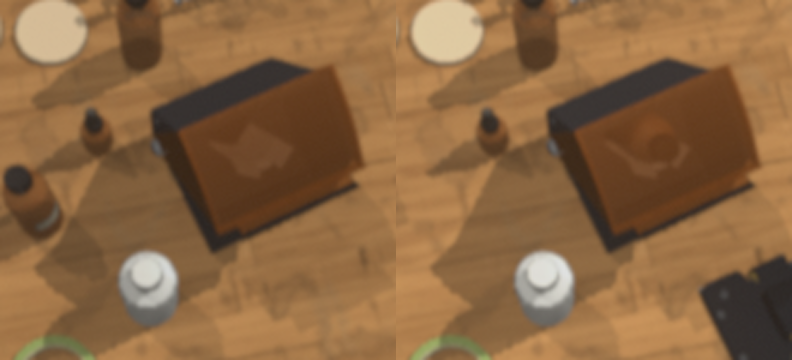

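The hood is in exactly its initial position and the bystanders haven't moved. A cap now shows through the hood at about (655,140). I'll check how deep it sits.

Run:
```python
from h import *
t=cv2.imread('pics/t21.png').astype(float);t0=cv2.imread('pics/top0.png').astype(float)
z=np.clip((t[140:215,240:330])*2.2,0,255).astype(np.uint8)
d=np.clip(np.abs(t-t0)[140:215,240:330]*5,0,255).astype(np.uint8)
cv2.imwrite('pics/fin.png',np.hstack([cv2.resize(i,None,fx=4.4,fy=4.4,interpolation=cv2.INTER_CUBIC) for i in(z,d)]))
c,s=np.cos(YAW),np.sin(YAW)
for zz in(0,.01,.02):
  for h in(.151,.096):
    zc=zz+h;w=PAD+[-c*zc*s35,-s*zc*s35,zc*c35];print(zz,h,(proj('top',[w])[0]+.5-[240,140])*4.4-.5)
```

```text
0 0.151 [234.923  144.9521]
0 0.096 [201.0471 123.7077]
0.01 0.151 [241.5537 149.1103]
0.01 0.096 [206.8998 127.3781]
0.02 0.151 [248.3423 153.3676]
0.02 0.096 [212.8835 131.1306]
```

View pics/fin.png

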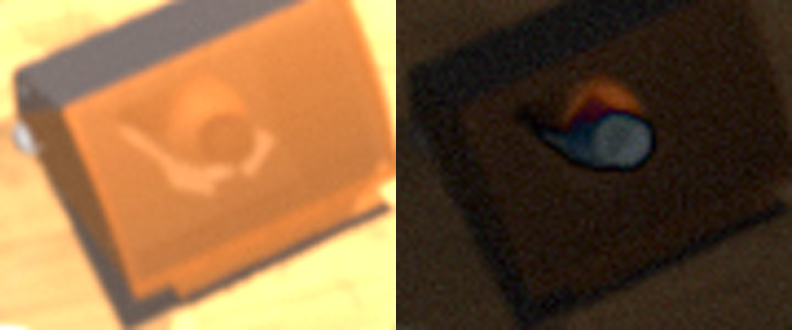

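The brightened view shows the cap at zoom (228,138) inside the V. A seated bottle predicts (235,145), and one sitting 10 mm high predicts (242,149), so it is seated. Handing in.

```bash
python3 -c "
from workcell import *
print(close_job(), get_state()['time'])"
```

```text
the job is handed in; nothing more can be done
the job is handed in; nothing more can be done
```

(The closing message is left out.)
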